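# Hook the drying box's roof flap shut with the pole

### The arm

A 6-joint arm with a two-finger parallel gripper is mounted at the origin on the work surface. World frame = base frame: x ahead of the robot, y to its left, z up, the work surface at z = 0. Lengths are in m, angles in rad, forces in N, time in s.
With the tool pointing down it reaches from about 0.35 to 0.975 m from the base axis. Payload 4.9 kg.
Tool frame: the origin (TCP) lies at the centre of the arm's flange, where the gripper is bolted on; the fingertips stand 173 mm ahead of it and the grasp point (between the pads) lies 155 mm ahead of it (ctrl.finger_overhang is the distance from the TCP to the fingertips, in m); z points along the fingers, y is the direction in which the jaws open and shut (so a half turn about z gives the same grasp; the last joint's range is limited). The gripper opens to 85 mm and grips with 20 to 120 N. Pads are 22 mm wide; open, the fingers measure 114 mm over their backs; the gripper's body (76 mm by 85 mm) begins 54 mm behind the grasp point. The pads swing forward as they close: fully open they stand 13 mm farther back than shut.
Start: joints at [-1.253, 0.053, 1.613, -0, 1.476, -0.119], TCP at [0.264, -0.566, 0.405] pointing down, gripper open.
Joint ranges: [-3.01, 3.01], [-1.01, 2.22], [0.06, 2.58], [-1.02, 4.17], [0.09, 2.62], [-3.14, 3.14]. Speed limits (rad/s): [2.57, 2.57, 3.14, 3.14, 3.14, 3.14].

### API

Orientations are given as a rotation vector (axis times angle).
In Python, from station import ctrl, eyes, spotter gives the robot as it stands.
- The arm moves only by the shell command python3 -m crank 'ROWS' [FORCE]. ROWS is JSON, a list of rows, each a list of 7 numbers: the turn, a rotation vector about the tool's x, y, z in rad, then the shift along the tool's x, y, z in mm, then the closure, from -1 (fully open) to 1 (shut). A call has 1 to 8 rows; each row shifts and turns the pose as measured when the row begins, along the tool's axes as they then stand; what a row does not reach is not made up. A row lasts 1/12 s, in which the tool goes at most 41.7 mm and 7.16 degrees, less where a joint would pass 70% of its speed; a pose out of reach is approached as far as the arm can. A call is refused whole if a number of a shift passes 41.7 or a number of a turn 0.125, either way. A call with a gripper value outside its range is refused whole. The fingers move at their own pace and stop on an object; FORCE is the grip in N (left out, the last holds). Time passes only in rows, so rows that do not move let the fingers close. It gives the time, the measured TCP pose, the force and the opening at its end, in the units of the state.
- ctrl.get_obs(): the state, without advancing time (a new reading comes with each control period).
- eyes.get_image(name): name is "scene" or "top" or "wrist"; returns a dict with "image" (400x640x3 uint8, red, green, blue), "vertical_fov" (degrees; the focal length in pixels is half the picture's height over the tangent of half this angle, whatever the lens; pixels are square), "cx", "cy" (the principal point, pixels), "rvec" (rotation vector, rad) and "tvec" (3), from world to camera coordinates, as OpenCV has them; the wrist camera has in their place "mount" (4x4, takes a point from camera to tool coordinates, whose origin is the TCP and whose axes are the flange's). Camera axes: x right, y down, z forward; pixel columns grow to the right and rows downward; lengths in m; the calibration is good to about 2 mm. A picture is of the moment at which its call begins: read the wrist's pose just before it. There is no depth.
- ctrl.finish_job(): hands the job in, once; it reports no verdict.
Trained networks look in a picture, given as the dict that the camera call returned (one of the last four; its "shot" number tells which), for a name from the list of things; names that differ only in an ending like _2 or _b are one class to them, and where a whole thing is asked for, a point or a joint stands for the part that bears it (a point fixed in the world has none). Each returns a list of dicts, best first, with "confidence" (0 to 1); they miss things now and then, are a little off and sometimes report something else, mostly with a low value. They report only what shows in the picture. A call takes as long as a camera call.
- spotter.look_for(query, picture): "centre" ([x, y, z] in m, in world coordinates, good to about 4 mm: the middle of the surface that is visible of it).
- spotter.outline_of(query, picture): "region" (400x640 bool, what is visible of it).
- spotter.mark_of(query, picture): "centre" ([x, y, z] in m, in world coordinates, good to about 4 mm: a listed point, or the origin of a listed thing).
The state is a dict: "t": time; "q": joint angles; "dq": joint speeds; "effort": joint torques, N m; "tool_pos": TCP position; "tool_rot": TCP orientation; "contact_force": force on the tool from outside, world axes, zero at the start; "wrist_torque": the same for the moment, N m; "opening": finger opening in m.
Only numpy, scipy, OpenCV 4.12 (cv2) and the standard library are available. Lean on these libraries where they do the work, as an engineer would, in place of code of your own. Each camera call takes 0.05 s, during which the arm holds its last target.

### The job

Close the roof flap of the baby-bottle drying box without touching the clean flap with the hand: take the bamboo hook pole, put its steel prong through the ring eye on the open flap and swing the flap down with it. Still using the pole, press the flap past its catch and fully home against its stop, gently and without slamming or forcing it, then lay the pole flat on the counter again, let go, and leave the other things where they are.

Things in the scene. Friction and masses are not known exactly. Their poses are not given: they have to be found in the camera images.
- dryer: Mint-green open-topped drying box with baby bottles inside, fixed to the counter, 200 (x) x 160 (y) x 120 mm high. Origin: centre of its underside. Its roof flap is hinged along its own -y top rim and the flap's free edge comes down on its own +y top rim.
- flap_hinge (a point): Middle of the flap's hinge line (on the box's -y rim, 120 mm above the counter). Its axes are the box's: the hinge line is the x axis.
- flap (a joint): Angle of the clear, white-bordered roof flap, rad: 0 shut (level, at its stop), 1.57 upright; starts wide open. Stiff hinge (about 0.36 N m): it stays where left. At about 0.08 its nose meets a sprung catch on the box front, 75 mm to the box's +x side; some 3 to 9 N down at the free edge pushes it past (at about 0.04) and on to its stop. Short of the catch it stands at 0.04 to 0.08.
- flap_edge (a point): Middle of the flap's free edge on its outer (upper) face, 165 mm from the hinge line. Axes move with the flap: x along the hinge, y from hinge to free edge, z out of the outer face. Flap 8 mm thick, 200 mm wide along x.
- eye (a point): Centre of the steel ring eye beyond the middle of the flap's free edge: 184 mm from the hinge line (which lies in the flap's underside), 4 mm above that underside. Opening 30 mm, bar 7 mm thick, outside 44 mm. Axes as flap_edge; the opening faces along x, parallel to the hinge, so the prong goes in sideways and the eye turns round it as the flap swings.
- pole_grip (a point): Grip point of the loose hook pole (140 g), half-way up, near its centre of mass, 12 mm above the counter as it lies. Bamboo handle 18 mm wide (y), 24 mm high (z), from 130 mm behind to 95 mm ahead (+x) of this point; then an 8 mm steel rod at half height to 200 mm ahead, turning square to +y as a level prong, tip 54 mm from the rod's axis.
- pole_prong (a point): Point on the axis of the pole's prong, 200 mm ahead (+x) and 28 mm to the side (+y) of pole_grip; same axes. This point should come to the middle of the ring eye. The pole turns in the fingers if pushed hard far from the hand: about 9 N at 70 to 90 mm is enough, so press with the front end of the handle and by feel.
- bowl: Glass baby bowl, 110 mm across, 45 mm high; bystander. Origin: centre of underside.
- bamboo_spoon: Bamboo spoon, 150 mm long, lying flat; bystander.
- teaspoon: Steel teaspoon, 130 mm long, lying flat; bystander.
- lunch_box: Lilac lunch box with white snap clasps, about 115 x 165 x 54 mm; bystander. Origin: centre of underside.

How it is judged:
On the way, in this order (a step that is already met when the one before it is completed fails the run):
1. the prong is through the ring eye of the still open flap (distance between pole_prong and eye below 0.02 m and angle between the y axis of pole_prong and the x axis of eye, either way round below 0.4 rad and value of joint flap above 1.1 rad), for 0.1 s.
2. the flap has been swung most of the way down with the prong still in the eye (distance between pole_prong and eye below 0.026 m and value of joint flap below 0.35 rad), for 0.1 s.
3. the flap has been pressed past its catch and fully home (value of joint flap below 0.025 rad), for 0.2 s.
At the end, for the whole second after the job is handed in: The flap is shut and held by its catch (below 0.025 rad), and the pole lies flat and at rest on the counter (grip point below 20 mm, prong below 25 mm, prong level within 0.15 rad), let go (value of joint flap below 0.025 rad and height (world z) of pole_grip below 0.02 m and height (world z) of pole_prong below 0.025 m and angle between pole_grip's own z axis and vertical below 0.15 rad and linear speed of pole below 0.02 m/s and contact force between the fingers and pole below 0.1 N); the robot touches nothing.
It fails at once if the hand or arm touches the flap (contact force between any of the fingers, the arm and flap above 0.5 N).
It fails at once if the flap is slammed (faster than 2.5 rad/s) (velocity of joint flap below -2.5 rad/s).
It fails at once if the flap is forced (more than 40 N from the pole) (contact force between pole and flap above 40 N).
It fails at once if a bystander is moved by more than 20 mm (distance of any of bowl, bamboo_spoon, teaspoon, lunch_box from where it was at the start of the episode above 0.02 m).
It also fails if it takes over 67 s, if anything falls off the work surface, if the arm or the gripper's body presses on something with over 40 N, if the wrist force passes 120 N, or if a joint passes its speed limit or range.

## Working session

There is one attempt and no reset: what is moved stays moved. The work goes in short steps, Python scripts to look and compute and a shell command to move; the robot and the scene stay as the last step left them, time stands still between calls to the robot, and variables do not carry over. Pictures are saved under pics/ and viewed, and the job is handed in when it is done.

```bash
ls -la; mkdir -p pics; python3 - <<'E'
from station import ctrl, eyes, spotter
import cv2
print(ctrl.get_obs())
for n in ("scene","top","wrist"):
    p=eyes.get_image(n)
    cv2.imwrite(f"pics/{n}0.png",p["image"][:,:,::-1])
    print(n,p["vertical_fov"],p["cx"],p["cy"],p.get("rvec"),p.get("tvec"),p.get("mount"))
    for q in ["dryer","flap_hinge","flap_edge","eye","pole_grip","pole_prong","bowl","bamboo_spoon","teaspoon","lunch_box"]:
        r=spotter.mark_of(q,p)
        print(q,[(x["centre"],round(x["confidence"],2)) for x in r[:2]])
print(ctrl.get_obs()["t"])
E
```

```text
total 12
drwxr-xr-x  3 agent agent 4096 Dec  7 15:31 .
drwxr-xr-x 23 root  root  4096 Dec  7 15:31 ..
drwxr-xr-x  2 agent agent 4096 Dec  7 15:31 pics
{'t': 0.0, 'q': array([-1.25302204e+00,  5.33548199e-02,  1.61431604e+00,  8.00298016e-06,
        1.47600545e+00, -1.19030799e-01]), 'dq': array([-0.00024995, -0.0017113 , -0.00104465,  0.00148418,  0.00144488,
       -0.00046975]), 'effort': array([-1.36264807e-03, -3.93678117e+01, -3.70178640e+01, -2.14843853e-04,
        7.01169643e-03,  6.19955287e-06]), 'tool_pos': array([ 0.26430129, -0.56606176,  0.40345075]), 'tool_rot': array([-3.06493889e+00, -6.80239513e-01,  3.12051184e-04]), 'contact_force': array([-0.80736734,  0.4273193 , -0.58258967]), 'wrist_torque': array([-0.01214062, -0.04820181, -0.03805586]), 'opening': 0.08524445464967133}
scene 52.71960966221485 321.21757436288004 196.22930089746808 [ 1.17216255  2.06668703 -1.1602336 ] [ 0.29060754 -0.1670719   1.5386298 ] None
dryer [([0.5518, -0.1841, 0.0006], 0.85), ([0.5462, -0.2755, 0.2838], 0.16)]
flap_hinge [([0.5442, -0.261, 0.1188], 0.78)]
flap_edge [([0.5448, -0.2767
[... 757 characters left out ...]
0.0175], 0.94)]
pole_prong [([0.5363, 0.0201, 0.0119], 0.85)]
bowl [([0.7342, 0.0213, 0.0002], 0.77), ([0.5428, -0.27, 0.3036], 0.23)]
bamboo_spoon [([0.589, 0.3309, -0.0039], 0.66)]
teaspoon []
lunch_box [([0.7525, 0.253, 0.0029], 0.6)]
wrist 63.71832080488799 312.58020892035574 196.476935386485 None None [[-6.96954177e-04 -9.58528855e-01 -2.84994647e-01  7.28445182e-02]
 [ 9.99999135e-01 -3.50080687e-04 -1.26806288e-03 -1.22843449e-04]
 [ 1.11570374e-03 -2.84995284e-01  9.58528269e-01  2.99710692e-02]
 [ 0.00000000e+00  0.00000000e+00  0.00000000e+00  1.00000000e+00]]
dryer []
flap_hinge []
flap_edge []
eye []
pole_grip []
pole_prong []
bowl []
bamboo_spoon []
teaspoon []
lunch_box []
1.65
```

View images.

View pics/scene0.png

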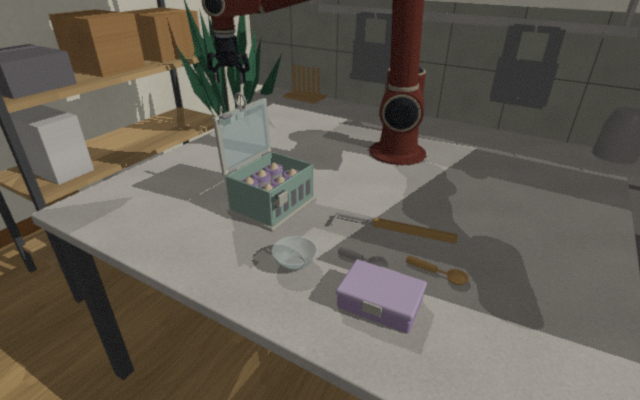

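View pics/top0.png

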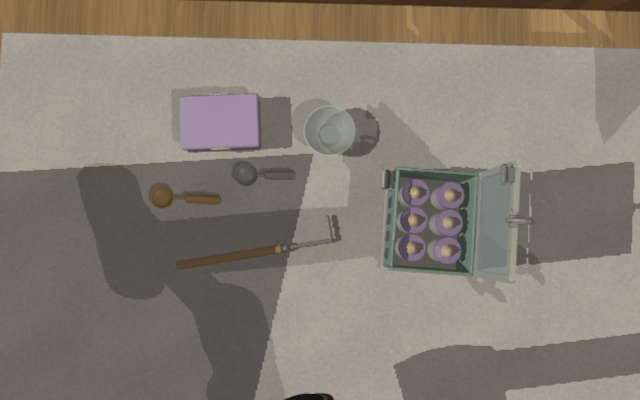

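Top view: pole with its handle from about (178,265) to (283,248), the rod running to (333,240) and the prong pointing +x. The flap stands upright on the right, with the eye near (518,220). I'll measure more precisely from both views.

```bash
cat > h.py <<'E'
from station import ctrl, eyes, spotter
import numpy as np, cv2
from scipy.spatial.transform import Rotation as R
def cam(p):
    f=200/np.tan(np.radians(p["vertical_fov"])/2)
    K=np.array([[f,0,p["cx"]],[0,f,p["cy"]],[0,0,1]])
    if p.get("mount") is not None and p.get("rvec") is None: return K,None,None
    return K,R.from_rotvec(p["rvec"]).as_matrix(),np.array(p["tvec"])
def proj(p,X):
    K,r,t=cam(p); c=(np.atleast_2d(X)@r.T+t)@K.T; return c[:,:2]/c[:,2:]
def onplane(p,uv,z):
    K,r,t=cam(p); d=(np.c_[np.atleast_2d(uv),np.ones(len(np.atleast_2d(uv)))]@np.linalg.inv(K).T)@r
    o=-r.T@t; s=(z-o[2])/d[:,2:]; return o+s*d
def tri(ps,uvs):
    A=[];b=[]
    for p,uv in zip(ps,uvs):
        K,r,t=cam(p); o=-r.T@t; d=(np.linalg.inv(K)@np.r_[uv,1])@r; d/=np.linalg.norm(d)
        M=np.eye(3)-np.outer(d,d); A.append(M); b.append(M@o)
    return np.linalg.lstsq(np.vstack(A),np.hstack(b),rcond=None)[0]
def save(p,n,box=None,s=1):
    im=p["image"][:,:,::-1]
    if box: a,b,c,d=box; im=im[b:d,a:c]
    cv2.imwrite("pics/"+n,cv2.resize(im,None,fx=s,fy=s,interpolation=cv2.INTER_CUBIC))
E
python3 - <<'E'
from h import *
S=eyes.get_image("scene");T=eyes.get_image("top")
save(T,"t_pole.png",(160,200,360,290),4); save(S,"s_pole.png",(310,200,470,260),5)
save(T,"t_eye.png",(370,140,550,300),4); save(S,"s_eye.png",(190,80,330,240),4)
for n,p in (("S",S),("T",T)):
    for q in ["eye","flap_edge","flap_hinge","pole_grip","pole_prong"]:
        r=spotter.mark_of(q,p)
        if r: print(n,q,r[0]["centre"],np.round(proj(p,r[0]["centre"]),1))
    r=spotter.outline_of("pole_grip",p)
    if r:
        m=r[0]["region"].astype(np.uint8); pts=cv2.findNonZero(m)[:,0]
        rect=cv2.boxPoints(cv2.minAreaRect(pts)); print(n,len(pts),rect.round(1).tolist())
E
```

```text
S eye [0.5439, -0.2772, 0.3036] [[239.5 100.3]]
S flap_edge [0.546, -0.2777, 0.2829] [[239.6 107.9]]
S flap_hinge [0.5403, -0.2654, 0.1204] [[249.4 161.4]]
S pole_grip [0.752, 0.2511, -0.0033] [[378.1 304.6]]
S pole_prong [0.5325, 0.0191, 0.0126] [[334.  218.5]]
S 1063 [[331.0, 223.0], [333.20001220703125, 209.39999389648438], [458.5, 230.10000610351562], [456.20001220703125, 243.6999969482422]]
T eye [0.5397, -0.272, 0.3015] [[516.9 223.6]]
T flap_edge [0.5468, -0.2755, 0.2871] [[515.7 219.5]]
T flap_hinge [0.5469, -0.262, 0.1233] [[476.4 222.8]]
T pole_grip [0.4671, 0.2097, 0.0187] [[237.8 257.6]]
T pole_prong [0.5378, 0.0204, 0.0133] [[328.4 226. ]]
T 1126 [[174.5, 262.1000061035156], [328.29998779296875, 215.3000030517578], [335.70001220703125, 239.6999969482422], [181.89999389648438, 286.3999938964844]]
```

```bash
ls pics
```

```text
s_eye.png
s_pole.png
scene0.png
t_eye.png
t_pole.png
top0.png
wrist0.png
```

View pics/t_pole.png

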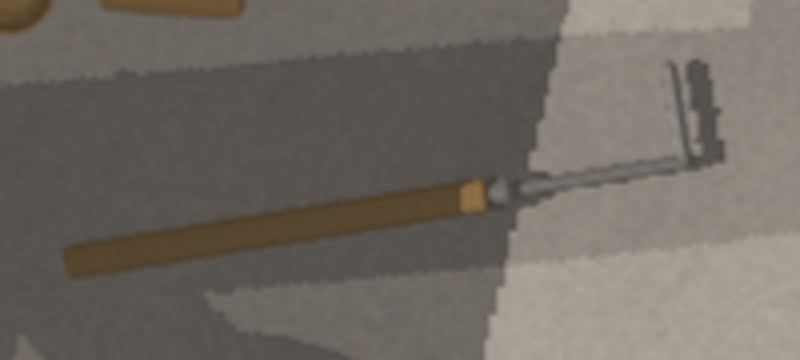

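View pics/s_pole.png

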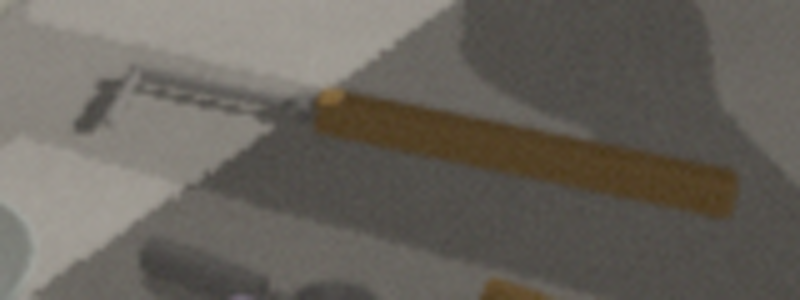

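View pics/t_eye.png

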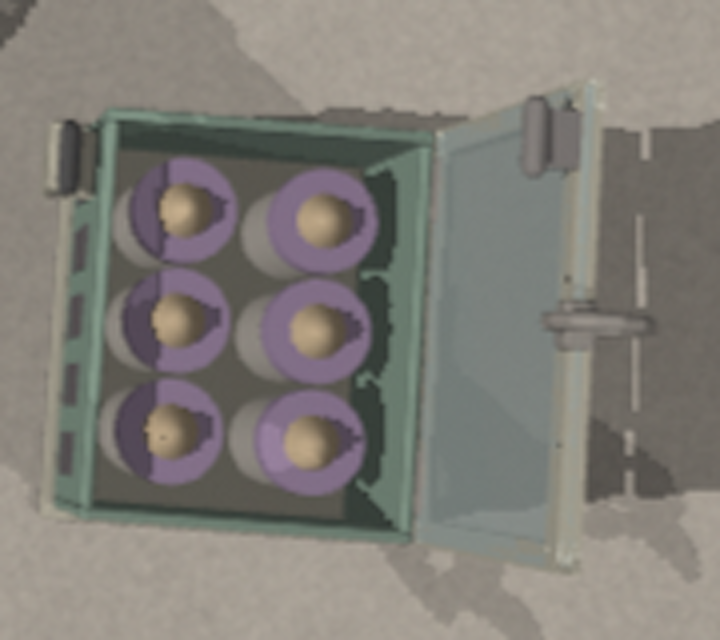

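View pics/s_eye.png

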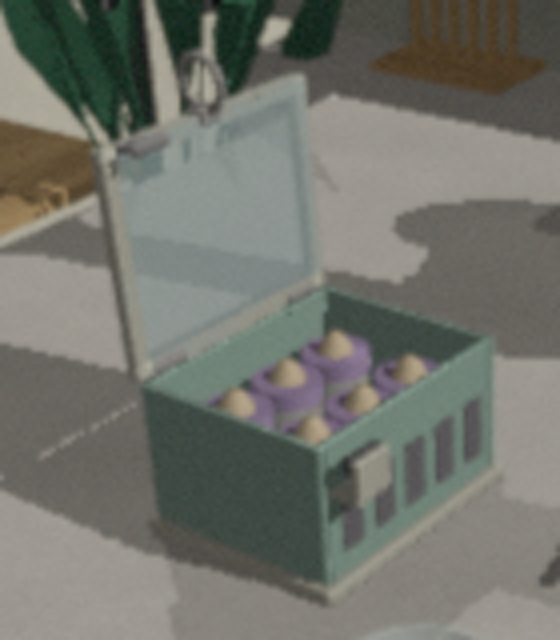

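```bash
python3 - <<'E'
from h import *
S=eyes.get_image("scene");T=eyes.get_image("top")
print("eye",tri([S,T],[(240.6,100.8),(519.8,220.6)]))
f=tri([S,T],[(373.6,222.4),(280,248)]);b=tri([S,T],[(457,238.8),(177.5,265.5)]);c=tri([S,T],[(336.6,214.6),(332.5,240)])
print("front",f,"rear",b,"corner",c)
c=onplane(T,[(332.3,240),(327.7,215.7)],.012);print("plane corner,tip",c)
e=onplane(T,[(280,248),(177.5,265.5)],.02);print("plane handle ends",e)
d=c[0]-e[1];print("yaw",np.degrees(np.arctan2(d[1],d[0])),np.linalg.norm(d), "yawhandle",np.degrees(np.arctan2(*(e[0]-e[1])[[1,0]])))
# dryer rim corners, z=.12, top image
rim=np.array([(105,112),(435,133),(410,535),(90,512)])/4+[370,140]
r=onplane(T,rim,.12);print(r)
# flap free-edge corners
E
sed -n 1,3p h.py >/dev/null
```

```text
eye [ 0.54376214 -0.27493237  0.30303366]
front [0.48925006 0.12155652 0.01063574] rear [0.44722797 0.33851621 0.01173434] corner [0.50764268 0.01224019 0.0093191 ]
plane corner,tip [[0.50827418 0.01145494 0.012     ]
 [0.55978149 0.02231743 0.012     ]]
plane handle ends [[0.48910164 0.12150181 0.02      ]
 [0.44800783 0.33522689 0.02      ]]
yaw -79.45573480440633 0.32943027625921717 yawhandle -79.11632511018121
[[ 0.650007   -0.10706191  0.12      ]
 [ 0.6433964  -0.26762022  0.12      ]
 [ 0.44928354 -0.25564163  0.12      ]
 [ 0.45705432 -0.10209109  0.12      ]]
```

```bash
python3 -m crank '[[0,0,-0.12,0,0,-15,-1],[0,0,-0.12,0,0,-15,-1],[0,0,-0.12,0,0,-15,-1],[0,0,-0.12,0,0,-15,-1],[0,0,-0.12,0,0,-15,-1],[0,0,-0.12,0,0,-15,-1],[0,0,-0.12,0,0,-15,-1],[0,0,-0.12,0,0,0,-1]]'
cat > d.py <<'E'
# python3 d.py x y z yawdeg(tool y axis) : remaining shift (tool axes, mm) and turn, to a tool-down pose
from h import *
import sys
x,y,z,w=map(float,sys.argv[1:5]); w=np.radians(w)
o=ctrl.get_obs(); r=R.from_rotvec(o["tool_rot"]).as_matrix()
ty=np.array([np.cos(w),np.sin(w),0]); tz=np.array([0,0,-1.]); tx=np.cross(ty,tz)
D=np.c_[tx,ty,tz]
e=np.array([x,y,z])-o["tool_pos"]
print("t",round(o["t"],2),"pos",o["tool_pos"].round(4),"yaw",np.degrees(np.arctan2(r[1,1],r[0,1])).round(2))
print("shift now-axes mm",(r.T@e*1000).round(1)," goal-axes mm",(D.T@e*1000).round(1)," turn",R.from_matrix(r.T@D).as_rotvec().round(3))
print("F",o["contact_force"].round(1),"M",o["wrist_torque"].round(2),"open",round(o["opening"],4))
E
python3 d.py 0.4715 0.211 0.30 10.6
```

```text
t: 3.12
tool_pos: [0.2643, -0.5661, 0.5117]
tool_rot: [-2.363, -2.062, -0.003]
contact_force: [0.6, -0.5, -0.1]
opening: 0.0856
t 3.12 pos [ 0.2643 -0.5661  0.5117] yaw -7.79
shift now-axes mm [797.  100.4 215.4]  goal-axes mm [725.7 346.6 211.7]  turn [-0.002 -0.005 -0.321]
F [ 0.6 -0.5 -0.1] M [-0.09 -0.01  0.03] open 0.0856
```

```bash
python3 -m crank '[[0,0,-0.107,40,0,0,-1],[0,0,-0.107,40,0,0,-1],[0,0,-0.107,40,0,0,-1],[0,0,0,40,8,0,-1],[0,0,0,40,8,0,-1],[0,0,0,40,8,0,-1],[0,0,0,40,8,0,-1],[0,0,0,40,8,0,-1]]'
python3 d.py 0.4715 0.211 0.30 10.6
```

```text
t: 3.78
tool_pos: [0.2647, -0.2405, 0.5101]
tool_rot: [-1.987, -2.424, -0.008]
contact_force: [1.8, 0.2, 1.3]
opening: 0.0858
t 3.78 pos [ 0.2647 -0.2405  0.5101] yaw 11.29
shift now-axes mm [400.4 291.4 213.4]  goal-axes mm [405.7 286.3 210.1]  turn [-0.001 -0.009  0.012]
F [1.8 0.2 1.3] M [-0.04 -0.04  0.  ] open 0.0858
```

```bash
python3 -m crank '[[0,0,0,35,20,8,-1],[0,0,0,35,20,10,-1],[0,0,0,35,20,10,-1],[0,0,0,35,20,10,-1],[0,0,0,35,22,20,-1],[0,0,0,33,22,20,-1],[0,0,0,33,24,20,-1],[0,0,0,33,24,20,-1]]'
python3 d.py 0.4715 0.211 0.30 10.6
```

```text
t: 4.45
tool_pos: [0.3706, 0.0563, 0.4078]
tool_rot: [1.988, 2.405, 0.019]
contact_force: [1.4, -1.2, 0.1]
opening: 0.0855
t 4.45 pos [0.3706 0.0563 0.4078] yaw 10.85
shift now-axes mm [133.9 125.7 109.5]  goal-axes mm [133.5 127.6 107.8]  turn [0.023 0.009 0.004]
F [ 1.4 -1.2  0.1] M [-0.    0.01 -0.03] open 0.0855
```

```bash
python3 -m crank '[[0.02,0,0,27,25,22,-1],[0,0,0,27,25,22,-1],[0,0,0,27,25,22,-1],[0,0,0,27,25,22,-1],[0,0,0,25,25,20,-1],[0,0,0,0,0,0,-1],[0,0,0,0,0,0,-1]]'
python3 d.py 0.4715 0.211 0.178 10.6
python3 - <<'E'
from h import *
o=ctrl.get_obs();p=eyes.get_image("wrist");save(p,"w1.png");
K=cam(p)[0];Rt=R.from_rotvec(o["tool_rot"]).as_matrix();M=np.array(p["mount"])
for q in ["pole_grip"]:
    for r in spotter.mark_of(q,p): print(q,r["centre"],r["confidence"])
np.save("w1.npy",np.r_[o["tool_pos"],o["tool_rot"]])
g=np.array([.4715,.211,.012])
for X in [g,g+.095*np.array([.184,-.983,0]),g-.13*np.array([.184,-.983,0])]:
    c=np.linalg.inv(M)@np.r_[Rt.T@(X-o["tool_pos"]),1]; u=K@c[:3]; print((u[:2]/u[2]).round(1))
E
```

```text
t: 5.03
tool_pos: [0.4651, 0.2161, 0.2957]
tool_rot: [1.981, 2.429, -0.013]
contact_force: [-0.6, -0.0, 0.2]
opening: 0.0849
t 5.03 pos [0.4651 0.2161 0.2957] yaw 11.62
shift now-axes mm [ -5.    5.5 117.7]  goal-axes mm [ -6.2   5.4 117.7]  turn [-0.002  0.011  0.018]
F [-0.6 -0.   0.2] M [ 0.05 -0.05 -0.02] open 0.0849
pole_grip [0.4704, 0.21, 0.0135] 0.94
[319.5 197.4]
[317.  297.1]
[323.8  21.1]
```

View pics/w1.png

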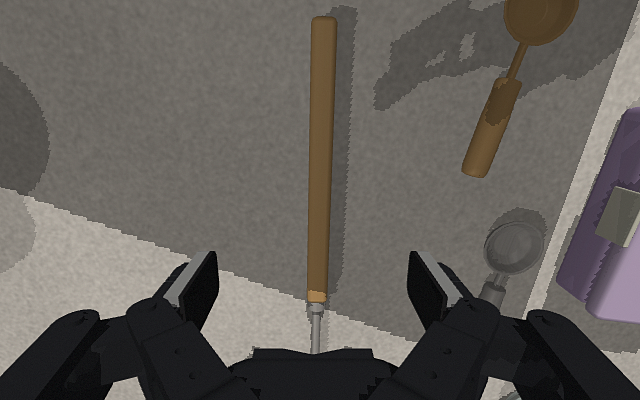

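Wrist view: handle runs from (324,17) to (317,300), and the predicted ends fall within 4 px of that. Descend and grasp.

```bash
python3 -m crank '[[0,0.01,0.015,-3,3,30,-1],[0,0,0,-3,3,30,-1],[0,0,0,0,0,30,-1],[0,0,0,0,0,15,-1],[0,0,0,0,0,8,-1],[0,0,0,0,0,0,-1]]'
python3 d.py 0.4715 0.211 0.178 10.6
```

```text
t: 5.63
tool_pos: [0.4757, 0.2052, 0.1949]
tool_rot: [2.005, 2.396, 0.035]
contact_force: [-0.3, 0.9, -0.1]
opening: 0.0854
t 5.63 pos [0.4757 0.2052 0.1949] yaw 10.17
shift now-axes mm [ 6.5 -3.6 16.8]  goal-axes mm [ 6.5 -3.  16.9]  turn [ 0.028 -0.001 -0.008]
F [-0.3  0.9 -0.1] M [-0.02  0.05 -0.05] open 0.0854
```

```bash
python3 -m crank '[[0.025,0,-0.008,5,-3,9,-1],[0,0,0,0,0,5,-1],[0,0,0,0,0,0,-1]]'
python3 d.py 0.4715 0.211 0.178 10.6
```

```text
t: 5.88
tool_pos: [0.4734, 0.2092, 0.1852]
tool_rot: [2.005, 2.412, 0.014]
contact_force: [-0.5, -0.5, -1.0]
opening: 0.0853
t 5.88 pos [0.4734 0.2092 0.1852] yaw 10.54
shift now-axes mm [ 2.1 -1.6  7.2]  goal-axes mm [ 2.1 -1.5  7.2]  turn [ 0.01  -0.002 -0.001]
F [-0.5 -0.5 -1. ] M [-0.01 -0.01 -0.04] open 0.0853
```

```bash
python3 -m crank '[[0.01,0,0,2,-1,7,-1],[0,0,0,0,0,0,-1],[0,0,0,0,0,0,1],[0,0,0,0,0,0,1],[0,0,0,0,0,0,1],[0,0,0,0,0,0,1],[0,0,0,0,0,0,1],[0,0,0,0,0,0,1]]' 120
python3 d.py 0.4715 0.211 0.178 10.6
```

```text
t: 6.55
tool_pos: [0.4736, 0.2122, 0.1813]
tool_rot: [2.006, 2.416, 0.008]
contact_force: [3.6, -0.5, -1.6]
opening: 0.015
t 6.55 pos [0.4736 0.2122 0.1813] yaw 10.6
shift now-axes mm [-0.8 -2.3  3.3]  goal-axes mm [-0.8 -2.3  3.3]  turn [ 0.005 -0.002  0.   ]
F [ 3.6 -0.5 -1.6] M [ 0.02 -0.24  0.03] open 0.015
```

```bash
python3 -m crank '[[0,0,0,0,0,-15,1],[0,0,0,0,0,-30,1],[0,0,0,0,0,-40,1],[0,0,0,0,0,-40,1],[0,0,0,0,0,-40,1],[0,0,0,0,0,-40,1],[0,0,0,0,0,-40,1],[0,0,0,0,0,-30,1]]'
python3 d.py 0.4752 -0.0698 0.472 -2.7
```

```text
t: 7.22
tool_pos: [0.4699, 0.2103, 0.4527]
tool_rot: [-1.997, -2.404, 0.03]
contact_force: [0.6, -0.7, -0.9]
opening: 0.0153
t 7.22 pos [0.4699 0.2103 0.4527] yaw 10.58
shift now-axes mm [-276.3  -46.6  -18.3]  goal-axes mm [-279.5   18.5  -19.3]  turn [-0.025  0.003  0.232]
F [ 0.6 -0.7 -0.9] M [ 0.05 -0.06 -0.04] open 0.0153
```

```bash
python3 -m crank '[[-0.02,0,0.08,-20,-10,-5,1],[0,0,0.08,-30,-8,-5,1],[0,0,0.07,-35,-4,-5,1],[0,0,0,-35,5,0,1],[0,0,0,-35,5,0,1],[0,0,0,-35,5,0,1],[0,0,0,-20,0,0,1],[0,0,0,0,0,0,1]]'
python3 d.py 0.4752 -0.0698 0.472 -2.7
python3 - <<'E'
from h import *
S=eyes.get_image("scene");T=eyes.get_image("top")
save(T,"t2.png",(350,100,550,300),4); save(S,"s2.png",(190,40,390,190),4)
o=ctrl.get_obs();Rt=R.from_rotvec(o["tool_rot"]).as_matrix()
for nm,v in (("point",[-.2008,.028,.169]),("tip",[-.2008,.054,.169]),("corner",[-.2008,0,.169]),("hfront",[-.096,0,.169])):
    P=o["tool_pos"]+Rt@np.array(v);print(nm,P.round(4),"S",proj(S,P).round(1),"T",proj(T,P).round(1))
for p in (S,T):
    for q in ("pole_prong","eye"): print([(r["centre"],r["confidence"]) for r in spotter.mark_of(q,p)[:1]])
E
```

```text
t: 7.88
tool_pos: [0.4627, -0.0093, 0.4789]
tool_rot: [2.271, 2.159, 0.02]
contact_force: [0.6, 0.8, -1.0]
opening: 0.0151
t 7.88 pos [ 0.4627 -0.0093  0.4789] yaw -2.9
shift now-axes mm [-59.8  15.5   6.9]  goal-axes mm [-59.8  15.4   6.9]  turn [ 0.015 -0.003 -0.003]
F [ 0.6  0.8 -1. ] M [0.04 0.03 0.  ] open 0.0151
point [ 0.4836 -0.2083  0.3092] S [[273.   96.7]] T [[478.2 258.6]]
tip [ 0.5096 -0.2095  0.3096] S [[266.9  99. ]] T [[479.  241.9]]
corner [ 0.4557 -0.2069  0.3088] S [[279.4  94.3]] T [[477.2 276.7]]
hfront [ 0.4607 -0.1023  0.3093] S [[310.1 100.8]] T [[409.9 272. ]]
[([0.4818, -0.2108, 0.3093], 0.93)]
[([0.5452, -0.2726, 0.3038], 0.74)]
[([0.4828, -0.2104, 0.3098], 0.57)]
[([0.5411, -0.2724, 0.3057], 0.77)]
```

View pics/t2.png

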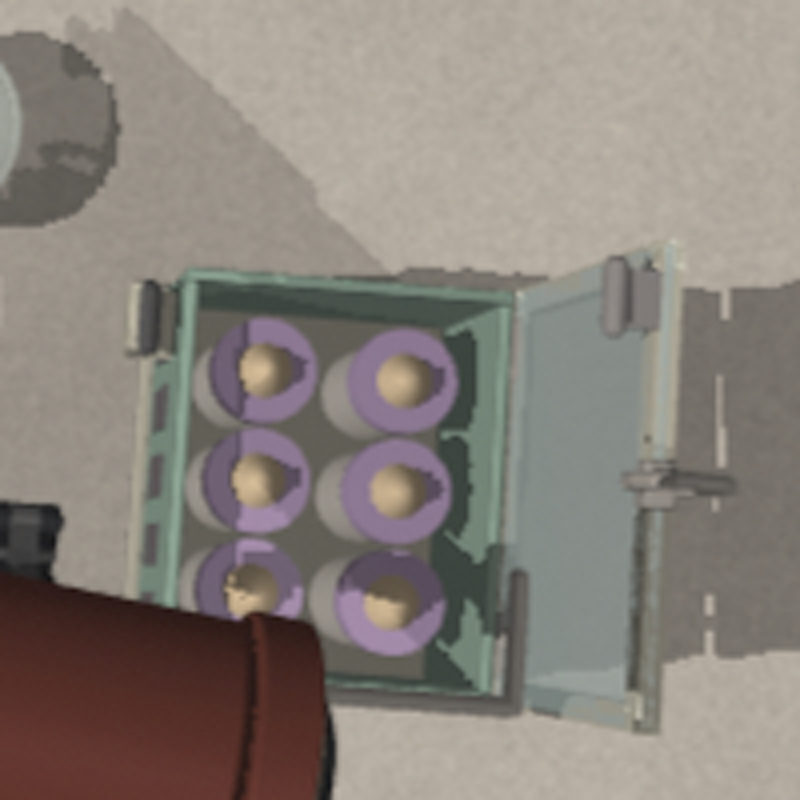

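View pics/s2.png

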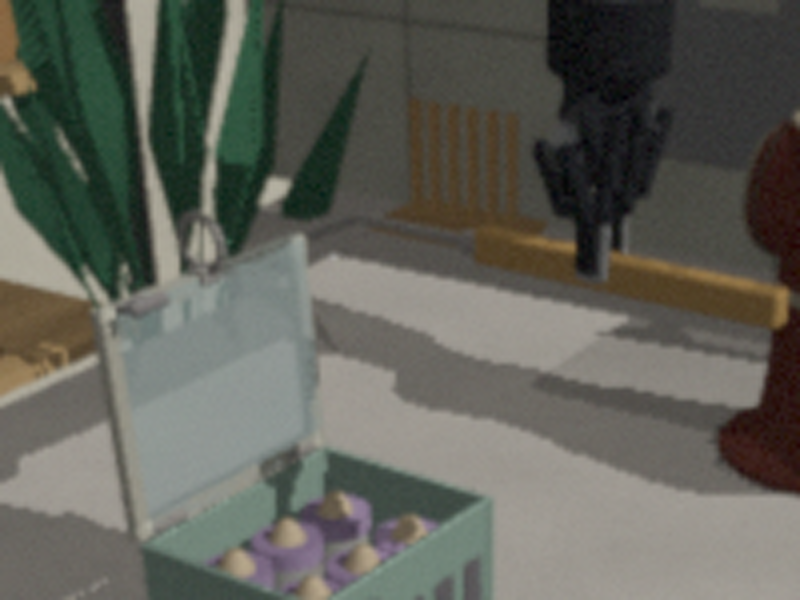

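```bash
python3 -m crank '[[0.012,0,0,-20,5,2,1],[0,0,0,-20,5,2,1],[0,0,0,-12,3,2,1],[0,0,0,-4,0,0,1],[0,0,0,0,0,0,1]]'
python3 d.py 0.4752 -0.0678 0.4725 -2.7
```

```text
t: 8.6
tool_pos: [0.4746, -0.0579, 0.4729]
tool_rot: [-2.255, -2.185, -0.011]
contact_force: [1.1, 0.1, -1.9]
opening: 0.0153
t 8.6 pos [ 0.4746 -0.0579  0.4729] yaw -1.81
shift now-axes mm [-9.9  0.9  0.3]  goal-axes mm [-9.9  1.1  0.4]  turn [ 0.003 -0.006  0.016]
F [ 1.1  0.1 -1.9] M [ 0.08 -0.02 -0.01] open 0.0153
```

```bash
python3 -m crank '[[0.003,0,-0.012,-9,1,0,1],[0,0,0,0,0,0,1]]'
python3 d.py 0.4752 -0.0678 0.4725 -2.7
python3 - <<'E'
from h import *
S=eyes.get_image("scene");T=eyes.get_image("top")
save(T,"t3.png",(450,180,550,300),5); save(S,"s3.png",(220,70,320,130),8)
o=ctrl.get_obs();Rt=R.from_rotvec(o["tool_rot"]).as_matrix()
for nm,v in (("point",[-.2025,.028,.169]),("tip",[-.2025,.054,.169]),("corner",[-.2025,0,.169])):
    P=o["tool_pos"]+Rt@np.array(v);print(nm,P.round(4),"S",proj(S,P).round(1),"T",proj(T,P).round(1))
for p in (S,T):
    for q in ("pole_prong","eye"): print([(r["centre"],r["confidence"]) for r in spotter.mark_of(q,p)[:1]])
E
```

```text
t: 8.77
tool_pos: [0.4754, -0.0651, 0.4729]
tool_rot: [-2.236, -2.2, -0.008]
contact_force: [-0.7, 0.3, -1.0]
opening: 0.0149
t 8.77 pos [ 0.4754 -0.0651  0.4729] yaw -0.94
shift now-axes mm [-2.7 -0.1  0.3]  goal-axes mm [-2.7 -0.   0.4]  turn [-0.    -0.007  0.031]
F [-0.7  0.3 -1. ] M [ 0.03 -0.    0.04] open 0.0149
point [ 0.5001 -0.266   0.3023] S [[253.   97.3]] T [[513.5 248.7]]
tip [ 0.5261 -0.2664  0.3023] S [[246.8  99.7]] T [[513.6 232.1]]
corner [ 0.4721 -0.2656  0.3023] S [[259.3  94.8]] T [[513.2 266.6]]
[([0.5015, -0.266, 0.3], 0.75)]
[([0.5464, -0.274, 0.3051], 0.59)]
[([0.5026, -0.2642, 0.3018], 0.67)]
[([0.5425, -0.2725, 0.303], 0.69)]
```

View pics/t3.png

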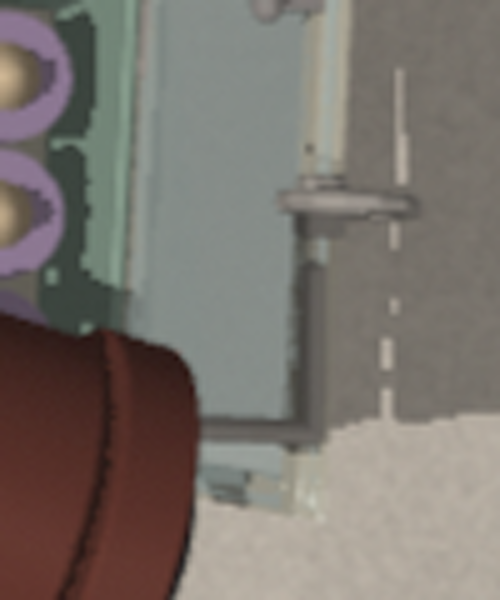

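View pics/s3.png

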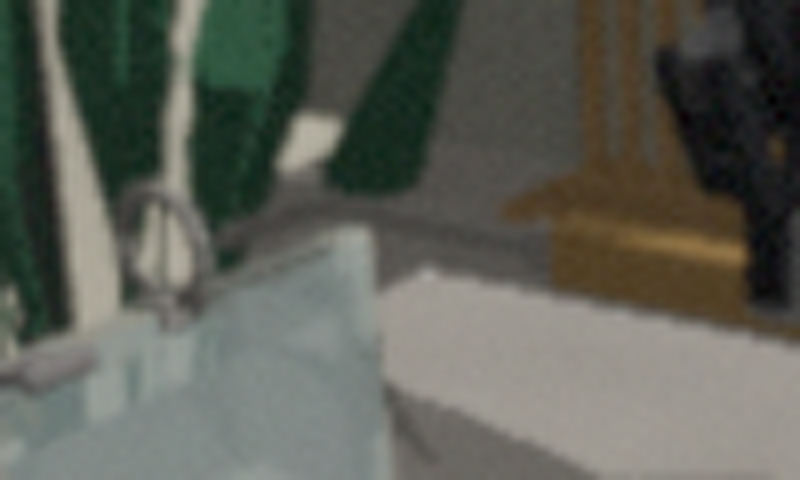

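```bash
python3 -m crank '[[0,-0.006,0.03,-8,0,0,1],[0,0,0,0,0,0,1]]'
python3 d.py 0.5252 -0.0725 0.4725 -2.7
```

```text
t: 9.23
tool_pos: [0.475, -0.0726, 0.4731]
tool_rot: [-2.274, -2.168, -0.002]
contact_force: [-0.3, -0.1, -1.4]
opening: 0.015
t 9.23 pos [ 0.475  -0.0726  0.4731] yaw -2.74
shift now-axes mm [ 2.5 50.1  0.6]  goal-axes mm [ 2.5 50.1  0.6]  turn [ 0.001 -0.001 -0.001]
F [-0.3 -0.1 -1.4] M [ 0.07 -0.01  0.03] open 0.015
```

```bash
python3 -m crank '[[0,0,0,1,10,0,1],[0,0,0,1,10,0,1],[0,0,0,1,5,0,1],[0,0,0,0,0,0,1]]'
python3 d.py 0.5252 -0.0715 0.4725 -2.7
python3 - <<'E'
from h import *
S=eyes.get_image("scene");T=eyes.get_image("top")
save(T,"t4.png",(450,180,550,300),5); save(S,"s4.png",(220,70,320,130),8)
E
```

```text
t: 9.57
tool_pos: [0.5013, -0.0715, 0.4733]
tool_rot: [2.277, 2.165, 0.002]
contact_force: [0.3, -0.8, -1.1]
opening: 0.0152
t 9.57 pos [ 0.5013 -0.0715  0.4733] yaw -2.89
shift now-axes mm [ 1.2 23.9  0.9]  goal-axes mm [ 1.1 23.9  0.8]  turn [ 0.001 -0.001 -0.003]
F [ 0.3 -0.8 -1.1] M [-0.    0.01  0.07] open 0.0152
```

View pics/t4.png

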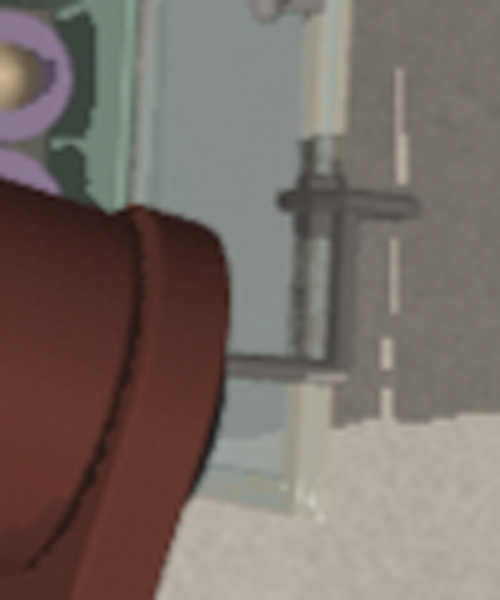

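View pics/s4.png

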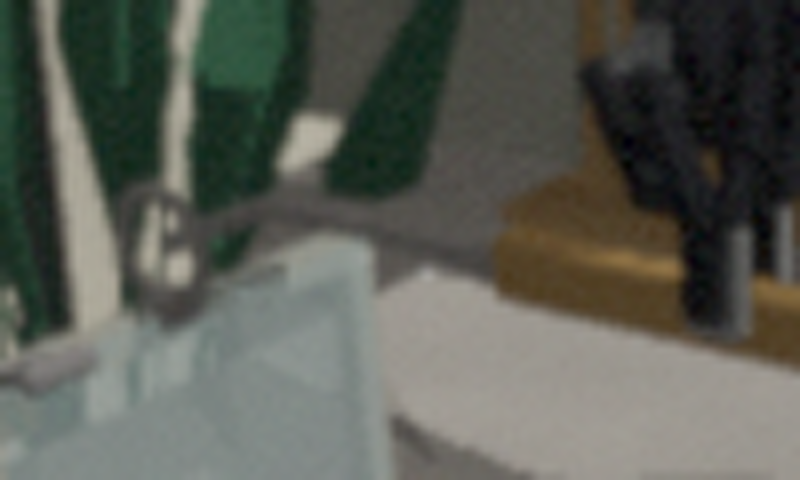

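Prong column (343) sits within the ring's span (280–415) in the top view. In the scene view the tip is at the ring's middle (168,243). Continue in.

```bash
python3 -m crank '[[0,0,0,1,9,0,1],[0,0,0,1,9,0,1],[0,0,0,0,5,0,1],[0,0,0,0,0,0,1],[0,0,0,0,0,0,1]]'
python3 d.py 0.5252 -0.0715 0.4725 -2.7
python3 - <<'E'
from h import *
S=eyes.get_image("scene");T=eyes.get_image("top")
save(T,"t5.png",(450,180,550,300),5); save(S,"s5.png",(220,70,320,130),8)
for p in (S,T):
    for q in ("pole_prong","eye"): print([(r["centre"],r["confidence"]) for r in spotter.mark_of(q,p)[:1]])
E
```

```text
t: 10.08
tool_pos: [0.526, -0.0705, 0.4732]
tool_rot: [-2.277, -2.165, -0.001]
contact_force: [-0.3, 0.3, -2.4]
opening: 0.015
t 10.08 pos [ 0.526  -0.0705  0.4732] yaw -2.89
shift now-axes mm [-1.1 -0.8  0.7]  goal-axes mm [-1.1 -0.8  0.7]  turn [ 0.    -0.001 -0.003]
F [-0.3  0.3 -2.4] M [ 0.02 -0.05  0.03] open 0.015
[([0.5466, -0.2717, 0.3041], 0.97)]
[([0.5432, -0.2761, 0.305], 0.94)]
[([0.5455, -0.2733, 0.3009], 0.89)]
[([0.5411, -0.2695, 0.3027], 0.62)]
```

View pics/t5.png

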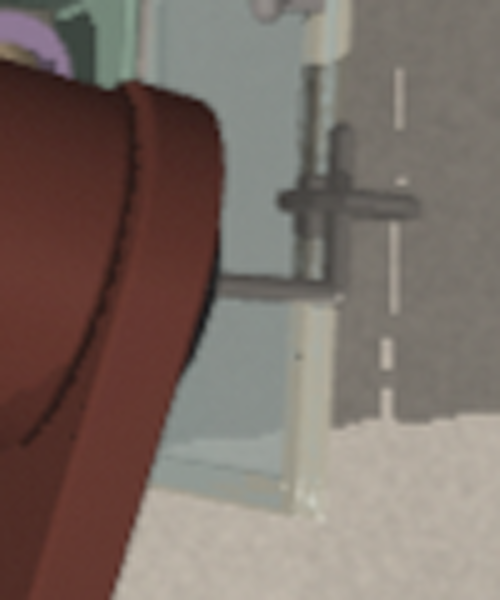

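View pics/s5.png

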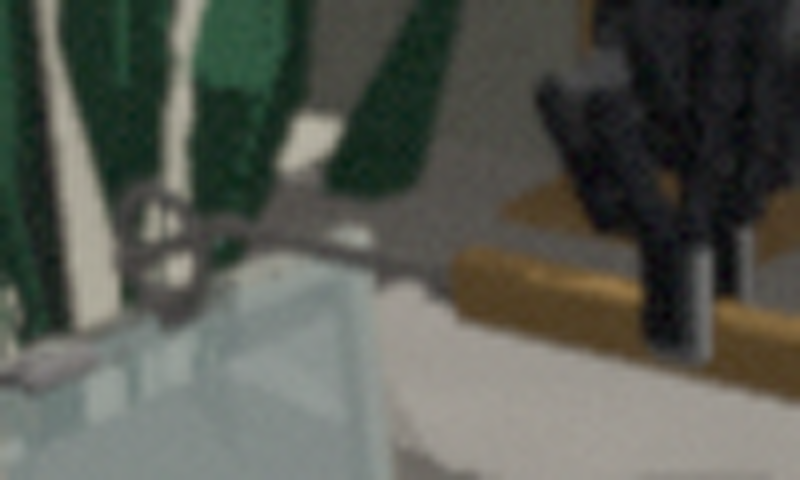

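Prong is through: it sticks out past the ring at (342,130) in the top view. Next, waypoints for the arc.

```bash
cat > arc.py <<'E'
from h import *
import sys
by=np.array([.047,.9989,0]);bx=np.array([.9989,-.047,0]);H=np.array([.5445,-.262,.12])
off=np.array([-.2025,.028,.169])
def eyep(th): return H+by*(.184*np.cos(th)-.004*np.sin(th))+np.array([0,0,.184*np.sin(th)+.004*np.cos(th)])
o=ctrl.get_obs();Rt=R.from_rotvec(o["tool_rot"]).as_matrix()
P=o["tool_pos"]+Rt@off
d=P-H; y=d@by; z=d[2]; print("t",round(o["t"],2),"prong",P.round(4),"th_prong",round(np.arctan2(z,y)-.022,3),"rad",round(np.hypot(y,z),4),"bx",(d@bx).round(4),"F",o["contact_force"].round(1),"M",o["wrist_torque"].round(2),"yaw",np.degrees(np.arctan2(Rt[1,1],Rt[0,1])).round(2),"tilt",(Rt[2]).round(3))
D=np.c_[by,bx,[0,0,-1]]
prev=P
for th in map(float,sys.argv[1:]):
    E=eyep(th); print(th,(D.T@(E-prev)*1000).round(1),"cum",(D.T@(E-P)*1000).round(1)); prev=E
E
python3 arc.py 1.57 1.49 1.41 1.33 1.25 1.17 1.09 1.01 .93 .85 .77 .69 .61 .53 .45 .37 .29 .21 .13 .05
```

```text
t 10.38 prong [ 0.5433 -0.274   0.3043] th_prong 1.614 rad 0.1846 bx -0.0006 F [-1.1 -0.  -0.5] M [ 0.07 -0.   -0.06] yaw -2.91 tilt [ 0.001  0.001 -1.   ]
1.57 [8.2 0.6 0.2] cum [8.2 0.6 0.2]
1.49 [14.7  0.   0.3] cum [22.9  0.6  0.5]
1.41 [14.6 -0.   1.5] cum [37.6  0.6  2. ]
1.33 [14.5  0.   2.6] cum [52.1  0.6  4.6]
1.25 [14.2 -0.   3.8] cum [66.3  0.6  8.4]
1.17 [13.9  0.   4.9] cum [80.2  0.6 13.3]
1.09 [13.4 -0.   6. ] cum [93.6  0.6 19.3]
1.01 [12.9 -0.   7. ] cum [106.5   0.6  26.3]
0.93 [12.3  0.   8.1] cum [118.9   0.6  34.4]
0.85 [11.6 -0.   9. ] cum [130.5   0.6  43.4]
0.77 [10.9  0.   9.9] cum [141.4   0.6  53.3]
0.69 [10.1 -0.  10.8] cum [151.4   0.6  64. ]
0.61 [ 9.2  0.  11.5] cum [160.6   0.6  75.6]
0.53 [ 8.2  0.  12.2] cum [168.8   0.6  87.8]
0.45 [ 7.2  0.  12.8] cum [176.    0.6 100.6]
0.37 [ 6.2 -0.  13.4] cum [182.2   0.6 114. ]
0.29 [ 5.1  0.  13.8] cum [187.2   0.6 127.8]
0.21 [ 4.   0.  14.2] cum [191.2   0.6 142. ]
0.13 [ 2.8 -0.  14.4] cum [194.    0.6 156.4]
0.05 [ 1.6 -0.  14.6] cum [195.6   0.6 171.1]
```

```bash
python3 -m crank '[[0,0,0,8,0,0,1],[0,0,0,14,0,0,1],[0,0,0,14,0,1,1],[0,0,0,14,0,3,1],[0,0,0,14,0,4,1],[0,0,0,0,0,0,1]]'
python3 arc.py 1.25 1.17 1.09 1.01 .93 .85 .77 .69 
```

```text
t: 10.88
tool_pos: [0.5281, -0.0043, 0.4653]
tool_rot: [2.279, 2.157, -0.0]
contact_force: [-1.0, -1.3, -1.5]
opening: 0.0149
t 10.88 prong [ 0.5453 -0.2085  0.297 ] th_prong 1.256 rad 0.1849 bx -0.0017 F [-1.  -1.3 -1.5] M [ 0.01 -0.02 -0.03] yaw -3.15 tilt [-0.003  0.003 -1.   ]
1.25 [0.8 1.7 1.1] cum [0.8 1.7 1.1]
1.17 [13.9  0.   4.9] cum [14.7  1.7  6. ]
1.09 [13.4 -0.   6. ] cum [28.1  1.7 12. ]
1.01 [12.9 -0.   7. ] cum [41.   1.7 19. ]
0.93 [12.3  0.   8.1] cum [53.4  1.7 27.1]
0.85 [11.6 -0.   9. ] cum [65.   1.7 36.1]
0.77 [10.9  0.   9.9] cum [75.9  1.7 46. ]
0.69 [10.1 -0.  10.8] cum [85.9  1.7 56.8]
```

```bash
python3 - <<'E'
from h import *
S=eyes.get_image("scene");save(S,"s6.png",(190,50,340,220),4)
T=eyes.get_image("top");save(T,"t6.png",(370,120,550,290),4)
E
```

```text
(no output)
```

View pics/s6.png

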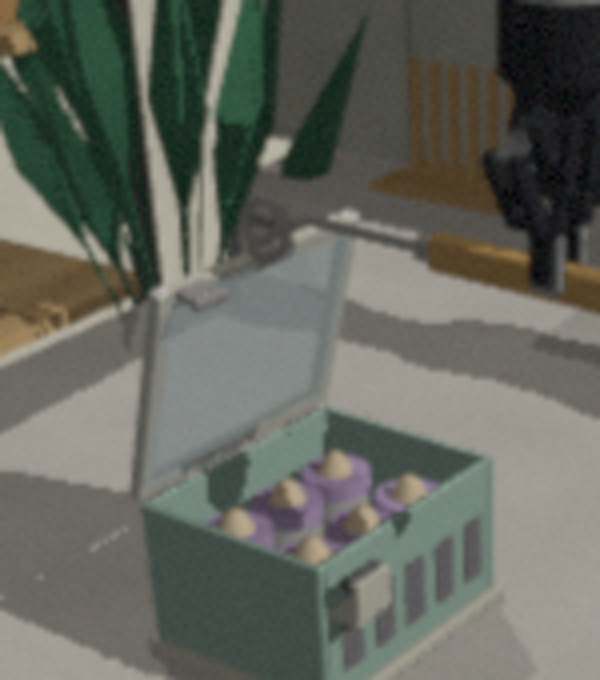

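View pics/t6.png

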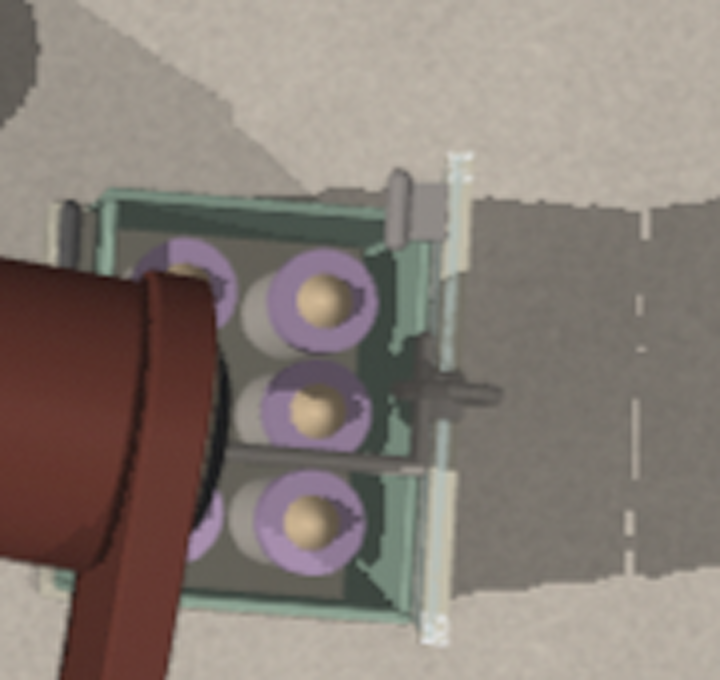

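The flap follows: scene view shows it leaning, with the ring at (265,230) round the prong. Keep swinging.

```bash
python3 -m crank '[[0,0,0,14,1,5,1],[0,0,0,13,1,6,1],[0,0,0,13,0,7,1],[0,0,0,12,0,8,1],[0,0,0,12,0,9,1],[0,0,0,11,0,10,1],[0,0,0,10,0,10,1],[0,0,0,0,0,0,1]]'
python3 arc.py .69 .61 .53 .45 .37 .29 .21 .13 .05
```

```text
t: 11.65
tool_pos: [0.5361, 0.0783, 0.4099]
tool_rot: [2.284, 2.138, -0.004]
contact_force: [-0.7, -0.9, -2.1]
opening: 0.0152
t 11.65 prong [ 0.5519 -0.1276  0.2434] th_prong 0.72 rad 0.1826 bx 0.001 F [-0.7 -0.9 -2.1] M [0.04 0.04 0.05] yaw -3.76 tilt [-0.011  0.008 -1.   ]
0.69 [ 4.7 -1.   3.2] cum [ 4.7 -1.   3.2]
0.61 [ 9.2  0.  11.5] cum [13.9 -1.  14.7]
0.53 [ 8.2  0.  12.2] cum [22.1 -1.  26.9]
0.45 [ 7.2  0.  12.8] cum [29.3 -1.  39.8]
0.37 [ 6.2 -0.  13.4] cum [35.5 -1.  53.1]
0.29 [ 5.1  0.  13.8] cum [40.6 -1.  66.9]
0.21 [ 4.   0.  14.2] cum [44.5 -1.  81.1]
0.13 [ 2.8 -0.  14.4] cum [47.3 -1.  95.6]
0.05 [ 1.6 -0.  14.6] cum [ 48.9  -1.  110.2]
```

```bash
python3 -m crank '[[0,0,-0.015,10,0,8,1],[0,0,0,9,0,12,1],[0,0,0,8,0,12,1],[0,0,0,7,0,13,1],[0,0,0,6,0,13,1],[0,0,0,4,0,10,1],[0,0,0,0,0,0,1]]'
python3 arc.py .37 .29 .21 .13 .05; python3 d.py 0.5 0.1 0.3 -2.7
```

```text
t: 12.23
tool_pos: [0.5388, 0.126, 0.3331]
tool_rot: [2.264, 2.158, -0.008]
contact_force: [-0.3, -0.5, -1.2]
opening: 0.015
t 12.23 prong [ 0.558  -0.0798  0.1669] th_prong 0.23 rad 0.1886 bx 0.005 F [-0.3 -0.5 -1.2] M [-0.12  0.02 -0.04] yaw -2.75 tilt [-0.013  0.006 -1.   ]
0.37 [-12.5  -5.  -23.3] cum [-12.5  -5.  -23.3]
0.29 [ 5.1  0.  13.8] cum [-7.5 -5.  -9.5]
0.21 [ 4.   0.  14.2] cum [-3.5 -5.   4.7]
0.13 [ 2.8 -0.  14.4] cum [-0.7 -5.  19.1]
0.05 [ 1.6 -0.  14.6] cum [ 0.9 -5.  33.7]
t 12.23 pos [0.5388 0.126  0.3331] yaw -2.75
shift now-axes mm [-27.4 -37.7  33.2]  goal-axes mm [-27.8 -37.6  33.1]  turn [ 0.006  0.013 -0.001]
F [-0.3 -0.5 -1.2] M [-0.12  0.02 -0.04] open 0.015
```

```bash
python3 -m crank '[[0,0.012,0,-2,-2,10,1],[0,0,0,-1,-2,9,1],[0,0,0,0,0,0,1],[0,0,0,0,0,0,1]]'
python3 arc.py .21 .13 .05
python3 - <<'E'
from h import *
S=eyes.get_image("scene");save(S,"s7.png",(200,100,380,230),4)
T=eyes.get_image("top");save(T,"t7.png",(350,120,530,290),4)
for p in (S,T):
    for q in ("pole_prong","eye","flap_edge"): print([(r["centre"],r["confidence"]) for r in spotter.mark_of(q,p)[:1]])
E
```

```text
t: 12.57
tool_pos: [0.5345, 0.1233, 0.3119]
tool_rot: [2.271, 2.166, 0.009]
contact_force: [0.8, 0.1, -0.4]
opening: 0.0155
t 12.57 prong [ 0.5541 -0.0801  0.1429] th_prong 0.103 rad 0.1836 bx 0.001 F [ 0.8  0.1 -0.4] M [-0.08 -0.02  0.02] yaw -2.71 tilt [ 0.001  0.006 -1.   ]
0.21 [ -3.   -1.  -19.4] cum [ -3.   -1.  -19.4]
0.13 [ 2.8 -0.  14.4] cum [-0.2 -1.  -5. ]
0.05 [ 1.6 -0.  14.6] cum [ 1.4 -1.   9.7]
[([0.5536, -0.0785, 0.1441], 0.88)]
[([0.5573, -0.0821, 0.1524], 0.82)]
[([0.5548, -0.0983, 0.154], 0.72)]
[([0.5561, -0.0778, 0.1438], 0.86)]
[([0.5539, -0.0774, 0.1552], 0.68)]
[([0.5546, -0.098, 0.1551], 0.65)]
```

View pics/s7.png

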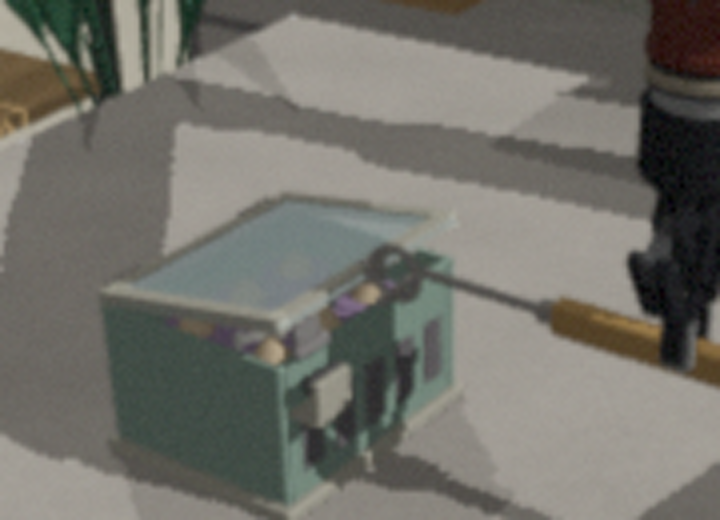

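View pics/t7.png

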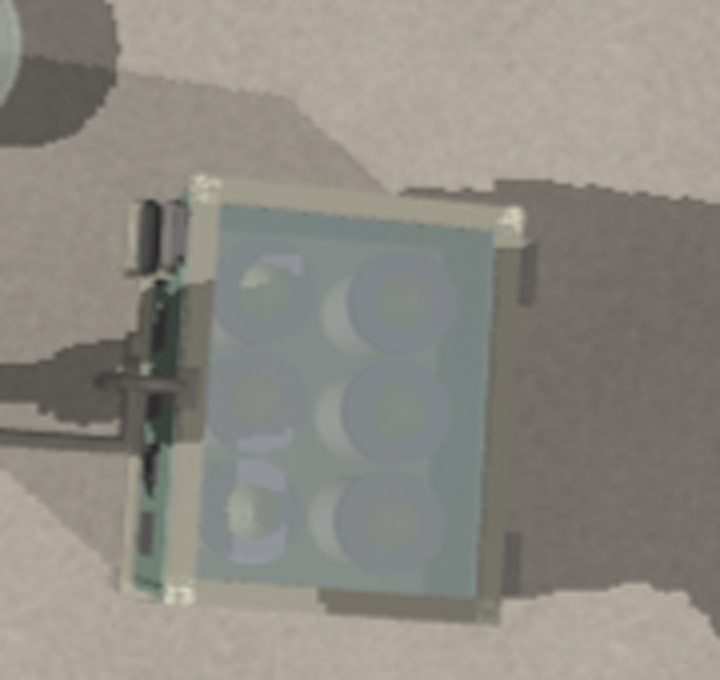

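```bash
python3 -m crank '[[0,0,0,0,0,-9,1],[0,0,0,0,0,0,1],[0,0,0,0,-12,0,1],[0,0,0,0,-15,0,1],[0,0,0,0,-15,0,1],[0,0,0,0,-12,0,1],[0,0,0,0,0,0,1]]'
python3 arc.py .21 
python3 - <<'E'
from h import *
S=eyes.get_image("scene");save(S,"s8.png",(200,100,380,230),4)
T=eyes.get_image("top");save(T,"t8.png",(350,120,530,290),4)
for p in (S,T):
    for q in ("pole_prong","eye","flap_edge"): print([(r["centre"],r["confidence"]) for r in spotter.mark_of(q,p)[:1]])
E
```

```text
t: 13.55
tool_pos: [0.4802, 0.1261, 0.3251]
tool_rot: [2.268, 2.163, 0.016]
contact_force: [0.2, -0.8, -1.5]
opening: 0.0149
t 13.55 prong [ 0.5006 -0.0772  0.156 ] th_prong 0.173 rad 0.186 bx -0.0525 F [ 0.2 -0.8 -1.5] M [0.04 0.06 0.04] yaw -2.72 tilt [ 0.002  0.012 -1.   ]
0.21 [-3.4 52.5 -6.2] cum [-3.4 52.5 -6.2]
[([0.5011, -0.0761, 0.1576], 0.95)]
[([0.5569, -0.0811, 0.1539], 0.69)]
[([0.5557, -0.1007, 0.1537], 0.57)]
[([0.5036, -0.0759, 0.1565], 0.69)]
[([0.5526, -0.0758, 0.1517], 0.61)]
[([0.5552, -0.0966, 0.1548], 0.91)]
```

View pics/t8.png

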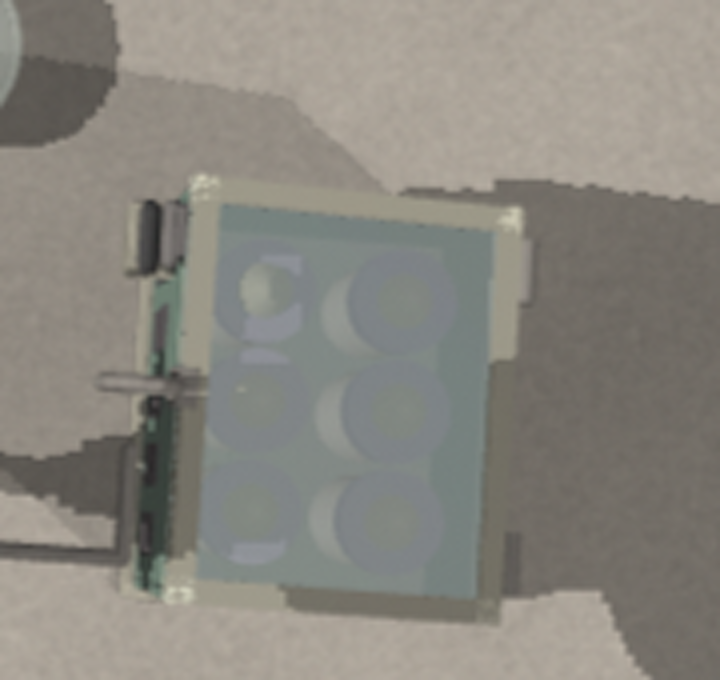

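```bash
python3 -m crank '[[0.01,0,0,0,0,-20,1],[0,0,0,0,0,-30,1],[0,0,0,0,0,-20,1],[0,0,0,-25,5,0,1],[0,0,0,-35,10,0,1],[0,0,0,-35,10,0,1],[0,0,0,-30,10,0,1],[0,0,0,0,0,0,1]]'
python3 d.py .5156 -.024 .39 -2.7
```

```text
t: 14.62
tool_pos: [0.5134, -0.0044, 0.3975]
tool_rot: [2.267, 2.174, 0.002]
contact_force: [-1.1, 0.3, -2.7]
opening: 0.015
t 14.62 pos [ 0.5134 -0.0044  0.3975] yaw -2.42
shift now-axes mm [-19.5   3.    7.5]  goal-axes mm [-19.5   3.1   7.5]  turn [ 0.001 -0.001  0.005]
F [-1.1  0.3 -2.7] M [0.04 0.01 0.01] open 0.015
```

```bash
python3 -m crank '[[0,0,0.005,-18,3,0,1],[0,0,0,0,0,15,1],[0,0,0,0,0,15,1],[0,0,0,0,0,15,1],[0,0,0,0,0,0,1],[0,0,0,0,0,0,1]]'
python3 d.py .5156 -.024 .309 -2.7
python3 - <<'E'
from h import *
S=eyes.get_image("scene");save(S,"s9.png",(200,100,380,230),4)
T=eyes.get_image("top");save(T,"t9.png",(350,120,530,290),4)
E
```

```text
t: 15.12
tool_pos: [0.5178, -0.0256, 0.3521]
tool_rot: [2.28, 2.16, 0.005]
contact_force: [0.1, 0.8, -0.7]
opening: 0.0152
t 15.12 pos [ 0.5178 -0.0256  0.3521] yaw -3.07
shift now-axes mm [ 1.4 -2.4 43.1]  goal-axes mm [ 1.5 -2.3 43.1]  turn [ 0.003 -0.002 -0.006]
F [ 0.1  0.8 -0.7] M [ 0.05 -0.01  0.03] open 0.0152
```

View pics/s9.png

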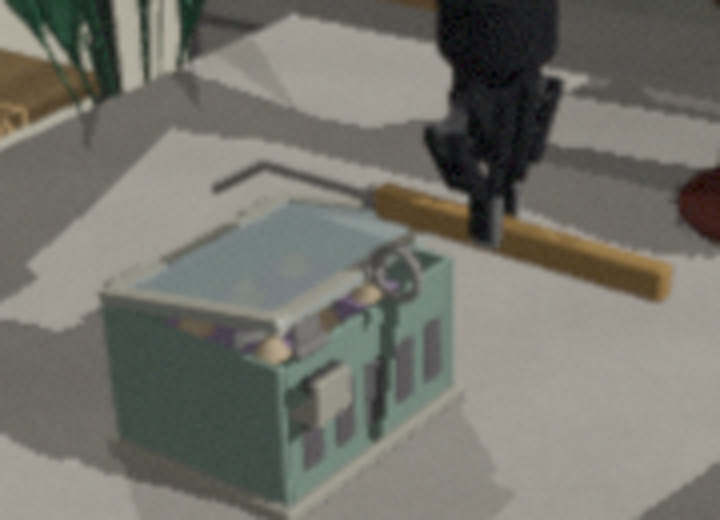

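View pics/t9.png

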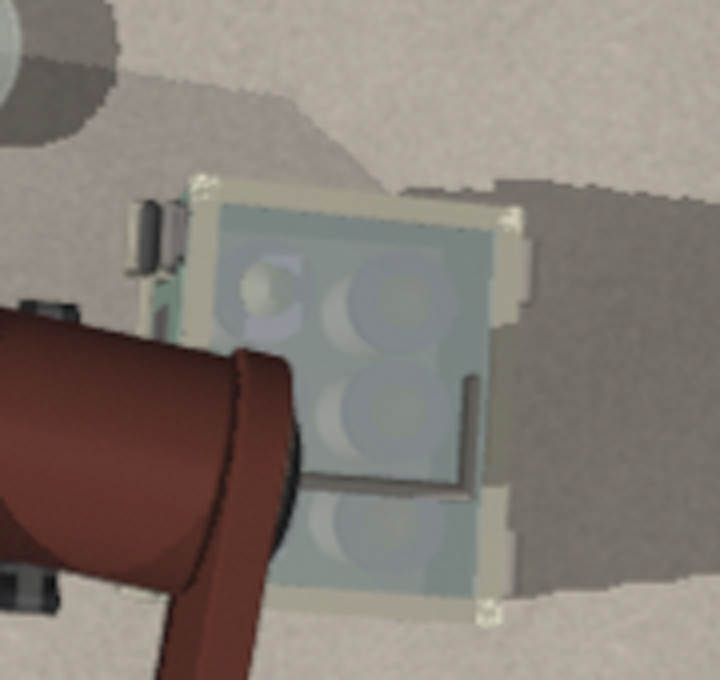

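```bash
python3 -m crank '[[0,0,-0.005,0,-2,6,1],[0,0,0,0,0,6,1],[0,0,0,0,0,5,1],[0,0,0,0,0,5,1],[0,0,0,0,0,0,1]]'
python3 d.py .5156 -.024 .309 -2.7
```

```text
t: 15.63
tool_pos: [0.5166, -0.0246, 0.3321]
tool_rot: [2.268, 2.165, 0.011]
contact_force: [-0.1, 0.2, -2.8]
opening: 0.0154
t 15.63 pos [ 0.5166 -0.0246  0.3321] yaw -2.66
shift now-axes mm [ 0.6 -1.3 23.1]  goal-axes mm [ 0.6 -1.1 23.1]  turn [ 0.01  -0.001  0.001]
F [-0.1  0.2 -2.8] M [ 0.11 -0.02  0.02] open 0.0154
```

```bash
python3 -m crank '[[0.008,0,0,0,0,4,1],[0,0,0,0,0,4,1],[0,0,0,0,0,0,1]]'
python3 d.py .5156 -.024 .309 -2.7
python3 - <<'E'
from h import *
S=eyes.get_image("scene");save(S,"s10.png",(200,100,380,230),4)
for r in (spotter.mark_of("flap_edge",S)+spotter.mark_of("eye",S)+spotter.mark_of("pole_prong",S)): print(r["centre"],r["confidence"])
E
```

```text
t: 15.88
tool_pos: [0.5169, -0.0246, 0.3238]
tool_rot: [2.272, 2.169, 0.003]
contact_force: [0.4, 0.0, -1.6]
opening: 0.0153
t 15.88 pos [ 0.5169 -0.0246  0.3238] yaw -2.65
shift now-axes mm [ 0.5 -1.4 14.8]  goal-axes mm [ 0.5 -1.3 14.8]  turn [ 0.002 -0.001  0.001]
F [ 0.4  0.  -1.6] M [ 0. -0.  0.] open 0.0153
[0.5524, -0.0977, 0.1403] 0.64
[0.5572, -0.0789, 0.1411] 0.69
[0.5354, -0.2263, 0.1532] 0.94
[0.5534, -0.1834, 0.0033] 0.23
```

View pics/s10.png

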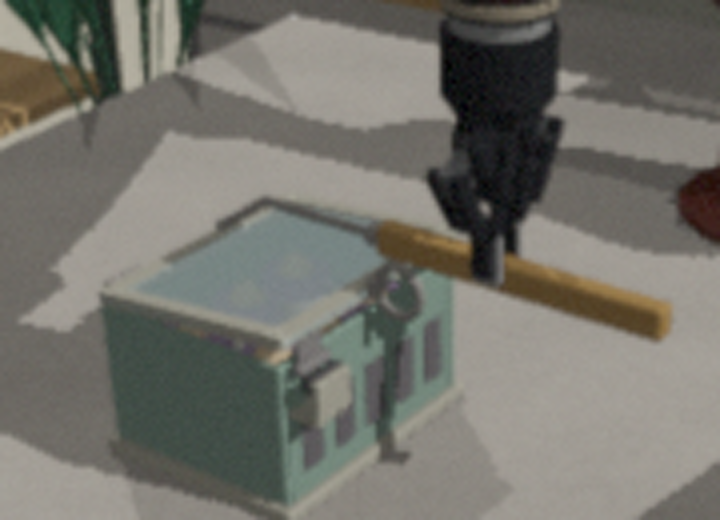

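Flap edge is now at z≈0.140, at the catch. Press in small steps and watch the force.

```bash
python3 -m crank '[[0,0,0,0,0,2,1],[0,0,0,0,0,2,1],[0,0,0,0,0,0,1]]'
python3 d.py .5156 -.024 .309 -2.7
```

```text
t: 16.33
tool_pos: [0.5175, -0.0246, 0.322]
tool_rot: [2.271, 2.167, 0.006]
contact_force: [-1.4, -0.2, 1.0]
opening: 0.0151
t 16.33 pos [ 0.5175 -0.0246  0.322 ] yaw -2.67
shift now-axes mm [ 0.5 -1.9 13. ]  goal-axes mm [ 0.5 -1.9 13. ]  turn [ 0.004 -0.001  0.   ]
F [-1.4 -0.2  1. ] M [-0.06  0.31 -0.13] open 0.0151
```

```bash
python3 -m crank '[[0,0,0,0,0,3,1],[0,0,0,0,0,3,1]]'
python3 d.py .5156 -.024 .309 -2.7
```

```text
t: 16.5
tool_pos: [0.5179, -0.0245, 0.3177]
tool_rot: [2.27, 2.166, 0.008]
contact_force: [-1.5, 1.5, 2.3]
opening: 0.0149
t 16.5 pos [ 0.5179 -0.0245  0.3177] yaw -2.69
shift now-axes mm [ 0.4 -2.4  8.6]  goal-axes mm [ 0.4 -2.3  8.7]  turn [ 0.006 -0.001  0.   ]
F [-1.5  1.5  2.3] M [ 0.04  0.28 -0.13] open 0.0149
```

```bash
python3 -m crank '[[0,0,0,0,0,2,1],[0,0,0,0,0,2,1],[0,0,0,0,0,0,1]]'
python3 d.py .5156 -.024 .309 -2.7
python3 - <<'E'
from h import *
S=eyes.get_image("scene");save(S,"s11.png",(200,100,380,230),4)
for r in (spotter.mark_of("flap_edge",S)+spotter.mark_of("eye",S)+spotter.mark_of("pole_prong",S)): print(r["centre"],r["confidence"])
E
```

```text
t: 16.75
tool_pos: [0.5178, -0.0244, 0.3123]
tool_rot: [2.27, 2.166, 0.008]
contact_force: [0.0, 0.6, -0.7]
opening: 0.0153
t 16.75 pos [ 0.5178 -0.0244  0.3123] yaw -2.67
shift now-axes mm [ 0.3 -2.2  3.3]  goal-axes mm [ 0.3 -2.2  3.3]  turn [ 0.006 -0.001  0.001]
F [ 0.   0.6 -0.7] M [ 0.06 -0.08  0.07] open 0.0153
[0.5421, -0.2646, 0.1212] 0.69
[0.558, -0.0939, 0.1298] 0.63
[0.559, -0.0769, 0.1289] 0.67
[0.5383, -0.2271, 0.1424] 0.82
```

View pics/s11.png

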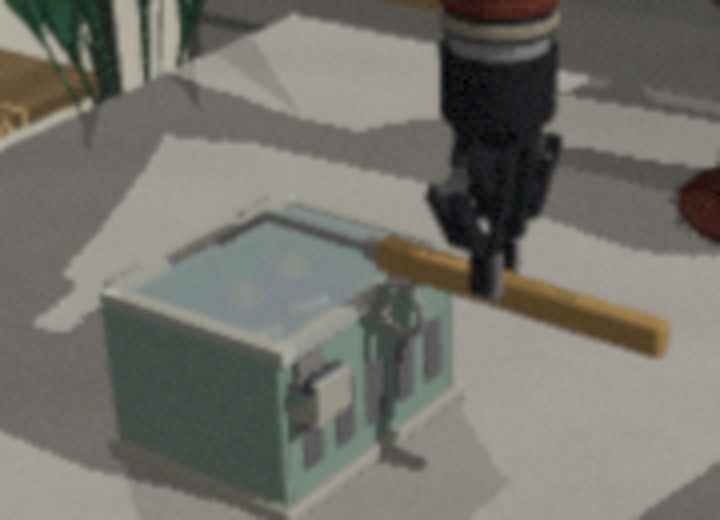

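Past the catch, since the force dropped off. Now on to the stop until I feel it.

```bash
python3 -m crank '[[0,0,0,0,0,2,1],[0,0,0,0,0,2,1],[0,0,0,0,0,0,1]]'
python3 d.py .5156 -.024 .309 -2.7
```

```text
t: 17.2
tool_pos: [0.518, -0.0245, 0.3087]
tool_rot: [2.27, 2.166, 0.008]
contact_force: [-1.0, 0.3, 1.1]
opening: 0.0148
t 17.2 pos [ 0.518  -0.0245  0.3087] yaw -2.69
shift now-axes mm [ 0.4 -2.4 -0.3]  goal-axes mm [ 0.4 -2.4 -0.3]  turn [ 0.007 -0.001  0.   ]
F [-1.   0.3  1.1] M [-0.01  0.14 -0.1 ] open 0.0148
```

```bash
python3 -m crank '[[0,0,0,0,0,2,1],[0,0,0,0,0,2,1]]'
python3 d.py .5156 -.024 .309 -2.7; python3 -m crank '[[0,0,0,0,0,2,1],[0,0,0,0,0,0,1]]'
python3 d.py .5156 -.024 .309 -2.7
```

```text
t: 17.37
tool_pos: [0.5185, -0.0243, 0.3071]
tool_rot: [2.27, 2.165, 0.009]
contact_force: [-4.7, 3.4, 9.9]
opening: 0.0147
t 17.37 pos [ 0.5185 -0.0243  0.3071] yaw -2.72
shift now-axes mm [ 0.2 -2.9 -1.9]  goal-axes mm [ 0.2 -2.9 -1.9]  turn [ 0.008 -0.001 -0.   ]
F [-4.7  3.4  9.9] M [-0.23  1.04 -0.41] open 0.0147
t: 17.53
tool_pos: [0.5188, -0.0243, 0.3083]
tool_rot: [2.271, 2.164, 0.007]
contact_force: [-2.2, -0.6, 3.0]
opening: 0.015
t 17.53 pos [ 0.5188 -0.0243  0.3083] yaw -2.77
shift now-axes mm [ 0.1 -3.2 -0.8]  goal-axes mm [ 0.1 -3.3 -0.7]  turn [ 0.007  0.    -0.001]
F [-2.2 -0.6  3. ] M [-0.26  0.46 -0.17] open 0.015
```

```bash
python3 -m crank '[[0,0,0,0,0,2,1],[0,0,0,0,0,2,1],[0,0,0,0,0,1,1]]'
python3 - <<'E'
from h import *
S=eyes.get_image("scene");save(S,"s12.png",(200,130,330,230),6)
for q in ("flap_edge","eye","pole_prong"):print(q,[r["centre"] for r in spotter.mark_of(q,S)[:2]])
T=eyes.get_image("top")
for q in ("flap_edge","eye","pole_prong"):print(q,[r["centre"] for r in spotter.mark_of(q,T)[:2]])
E
```

```text
t: 17.78
tool_pos: [0.5195, -0.0241, 0.3074]
tool_rot: [2.271, 2.161, 0.007]
contact_force: [-5.3, 1.4, 7.8]
opening: 0.0149
flap_edge [[0.5542, -0.0972, 0.1261], [0.5504, -0.18, 0.0034]]
eye [[0.5546, -0.0798, 0.1237]]
pole_prong [[0.542, -0.2261, 0.1419], [0.7526, 0.2523, -0.0032]]
flap_edge []
eye [[0.5549, -0.0743, 0.1215]]
pole_prong [[0.5414, -0.2267, 0.1419]]
```

View pics/s12.png

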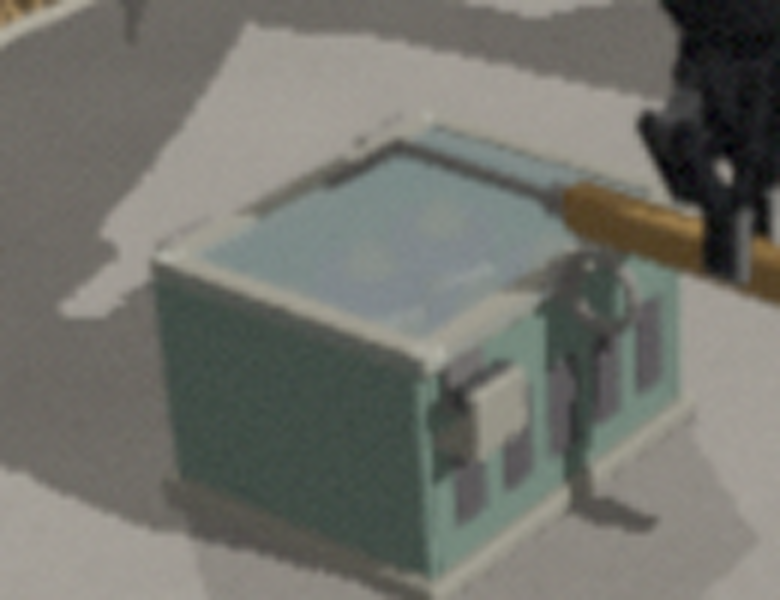

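Shut: edge z≈0.126, eye z≈0.1225, and the rim line is closed in the picture. Lift off and carry the pole back.

```bash
python3 -m crank '[[0,0,0,0,0,-8,1],[0,0,0,0,0,-20,1],[0,0,0,0,0,-25,1],[0,0,0,0,0,-20,1],[0,0,0,25,0,0,1],[0,0,0,35,0,0,1],[0,0,0,35,0,0,1],[0,0,0,35,0,0,1]]'
python3 d.py .4736 .2122 .33 10.6
```

```text
t: 18.85
tool_pos: [0.5257, 0.1041, 0.3809]
tool_rot: [2.282, 2.147, 0.006]
contact_force: [1.0, -0.1, -2.1]
opening: 0.0154
t 18.85 pos [0.5257 0.1041 0.3809] yaw -3.48
shift now-axes mm [104.9 -59.   50.2]  goal-axes mm [115.9 -31.4  50.9]  turn [ 0.008  0.004 -0.246]
F [ 1.  -0.1 -2.1] M [ 0.01 -0.04 -0.  ] open 0.0154
```

```bash
python3 -m crank '[[0,0,-0.08,25,-14,5,1],[0,0,-0.08,25,-12,10,1],[0,0,-0.08,25,-6,10,1],[0,0,0,22,-5,10,1],[0,0,0,10,-2,10,1],[0,0,0,0,0,0,1]]'
python3 d.py .4736 .2122 .1813 10.6
python3 - <<'E'
from h import *
S=eyes.get_image("scene");save(S,"s13.png");
for q in ("flap_edge","eye","pole_prong","pole_grip"):print(q,[r["centre"] for r in spotter.mark_of(q,S)[:1]])
E
```

```text
t: 19.35
tool_pos: [0.4772, 0.2185, 0.3325]
tool_rot: [1.984, 2.423, 0.012]
contact_force: [-0.8, 0.0, -2.7]
opening: 0.0149
t 19.35 pos [0.4772 0.2185 0.3325] yaw 11.38
shift now-axes mm [ -5.1  -6.6 151.2]  goal-axes mm [ -5.6  -4.7 151.2]  turn [0.012 0.003 0.014]
F [-0.8  0.  -2.7] M [0.09 0.08 0.02] open 0.0149
flap_edge [[0.5555, -0.0963, 0.1253]]
eye [[0.557, -0.0804, 0.1261]]
pole_prong [[0.5472, 0.0298, 0.165]]
pole_grip [[0.4818, 0.2196, 0.1647]]
```

View pics/s13.png

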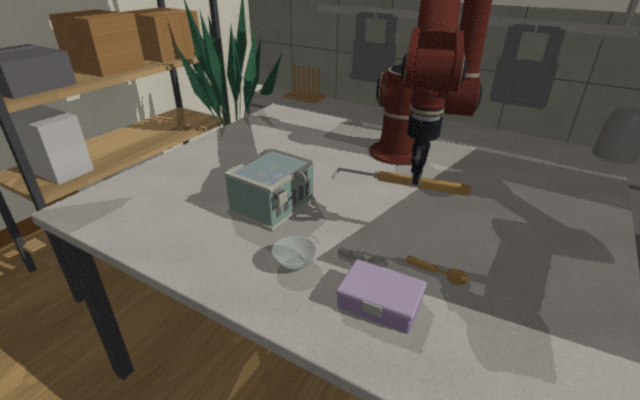

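Flap stays shut and the pole is level over its old place. Lower it.

```bash
python3 -m crank '[[0.01,0,0.012,-5,-5,25,1],[0,0,0,0,0,30,1],[0,0,0,0,0,30,1],[0,0,0,0,0,25,1],[0,0,0,0,0,12,1],[0,0,0,0,0,0,1],[0,0,0,0,0,0,1]]'
python3 d.py .4736 .2122 .1813 10.6
```

```text
t: 20.18
tool_pos: [0.4854, 0.2042, 0.2196]
tool_rot: [2.013, 2.386, 0.03]
contact_force: [0.4, 0.4, -1.1]
opening: 0.0151
t 20.18 pos [0.4854 0.2042 0.2196] yaw 9.69
shift now-axes mm [ 10.  -11.3  38. ]  goal-axes mm [ 10.  -10.1  38.3]  turn [ 0.027  0.003 -0.016]
F [ 0.4  0.4 -1.1] M [ 0.03  0.03 -0.02] open 0.0151
```

```bash
python3 -m crank '[[0.025,0,-0.015,8,-9,10,1],[0,0,0,0,0,8,1],[0,0,0,0,0,6,1],[0,0,0,0,0,0,1]]'
python3 d.py .4736 .2122 .1813 10.6
```

```text
t: 20.52
tool_pos: [0.4772, 0.2107, 0.1982]
tool_rot: [2.004, 2.41, 0.008]
contact_force: [-0.2, -0.6, -2.5]
opening: 0.0149
t 20.52 pos [0.4772 0.2107 0.1982] yaw 10.51
shift now-axes mm [ 2.2 -3.4 16.9]  goal-axes mm [ 2.2 -3.3 16.9]  turn [ 0.008  0.002 -0.002]
F [-0.2 -0.6 -2.5] M [0.02 0.08 0.06] open 0.0149
```

```bash
python3 -m crank '[[0.008,0,0,2,-3,6,1],[0,0,0,0,0,5,1],[0,0,0,0,0,3,1],[0,0,0,0,0,0,1]]'
python3 d.py .4736 .2122 .1813 10.6
```

```text
t: 20.85
tool_pos: [0.4742, 0.2128, 0.1841]
tool_rot: [2.006, 2.414, 0.0]
contact_force: [0.4, -0.1, -1.6]
opening: 0.0151
t 20.85 pos [0.4742 0.2128 0.1841] yaw 10.56
shift now-axes mm [-0.4 -0.7  2.8]  goal-axes mm [-0.5 -0.7  2.8]  turn [ 0.002  0.002 -0.001]
F [ 0.4 -0.1 -1.6] M [0.05 0.01 0.  ] open 0.0151
```

```bash
python3 -m crank '[[0,0,0,0,0,2,1],[0,0,0,0,0,1,1],[0,0,0,0,0,0,1]]' 
python3 d.py .4736 .2122 .1813 10.6
```

```text
t: 21.1
tool_pos: [0.4745, 0.2129, 0.1813]
tool_rot: [2.005, 2.414, 0.001]
contact_force: [0.3, 0.6, -1.9]
opening: 0.0146
t 21.1 pos [0.4745 0.2129 0.1813] yaw 10.57
shift now-axes mm [-0.5 -1.1  0. ]  goal-axes mm [-0.5 -1.1  0. ]  turn [ 0.002  0.002 -0.   ]
F [ 0.3  0.6 -1.9] M [0.07 0.09 0.02] open 0.0146
```

```bash
python3 -m crank '[[0,0,0,0,0,1.5,1],[0,0,0,0,0,0,1]]' 
python3 d.py .4736 .2122 .1813 10.6
python3 -m crank '[[0,0,0,0,0,1.5,1],[0,0,0,0,0,0,1]]' 
python3 d.py .4736 .2122 .1813 10.6
```

```text
t: 21.27
tool_pos: [0.4752, 0.2131, 0.1818]
tool_rot: [2.005, 2.414, 0.0]
contact_force: [-0.4, -0.6, -2.0]
opening: 0.0153
t 21.27 pos [0.4752 0.2131 0.1818] yaw 10.58
shift now-axes mm [-0.6 -1.8  0.5]  goal-axes mm [-0.6 -1.8  0.5]  turn [ 0.002  0.002 -0.   ]
F [-0.4 -0.6 -2. ] M [ 0.05 -0.02 -0.02] open 0.0153
t: 21.43
tool_pos: [0.476, 0.2133, 0.1815]
tool_rot: [2.005, 2.413, 0.003]
contact_force: [-0.1, -1.0, -0.9]
opening: 0.0156
t 21.43 pos [0.476  0.2133 0.1815] yaw 10.57
shift now-axes mm [-0.6 -2.5  0.2]  goal-axes mm [-0.6 -2.5  0.2]  turn [ 0.004  0.002 -0.   ]
F [-0.1 -1.  -0.9] M [0.1  0.04 0.05] open 0.0156
```

```bash
python3 -m crank '[[0,0,0,0,0,0,0.6],[0,0,0,0,0,0,0.3],[0,0,0,0,0,0,0],[0,0,0,0,0,0,-0.5],[0,0,0,0,0,0,-1],[0,0,0,0,0,0,-1],[0,0,0,0,0,0,-1]]' 20
python3 d.py .4736 .2122 .30 10.6
python3 -m crank '[[0,0,0,0,0,-5,-1],[0,0,0,0,0,-20,-1],[0,0,0,0,0,-30,-1],[0,0,0,0,0,-40,-1],[0,0,0,0,0,-40,-1],[0,0,0,0,0,-40,-1],[0,0,0,0,0,0,-1]]'
```

```text
t: 22.02
tool_pos: [0.4765, 0.2133, 0.1815]
tool_rot: [2.004, 2.412, 0.006]
contact_force: [0.3, -0.4, 0.7]
opening: 0.0854
t 22.02 pos [0.4765 0.2133 0.1815] yaw 10.57
shift now-axes mm [  -0.8   -2.2 -118.5]  goal-axes mm [  -0.5   -3.  -118.5]  turn [ 0.007  0.002 -0.001]
F [ 0.3 -0.4  0.7] M [ 0.04  0.02 -0.05] open 0.0854
t: 22.6
tool_pos: [0.4737, 0.2129, 0.3618]
tool_rot: [2.007, 2.416, -0.006]
contact_force: [1.0, 0.7, 1.0]
opening: 0.0853
```

```bash
python3 - <<'E'
from h import *
S=eyes.get_image("scene");save(S,"s14.png");T=eyes.get_image("top");save(T,"t14.png")
save(S,"s14b.png",(200,130,330,230),6)
o=ctrl.get_obs();W=eyes.get_image("wrist");save(W,"w14.png")
for p in (S,T):
  for q in ("flap_edge","eye","pole_prong","pole_grip","bowl","bamboo_spoon","teaspoon","lunch_box"):print(q,[r["centre"] for r in spotter.mark_of(q,p)[:1]])
print(o["t"],o["tool_pos"])
E
```

```text
flap_edge [[0.5538, -0.0939, 0.1281]]
eye [[0.555, -0.0789, 0.1249]]
pole_prong [[0.5431, 0.0211, 0.0102]]
pole_grip [[0.4778, 0.2145, 0.0119]]
bowl [[0.7339, 0.0226, -0.0014]]
bamboo_spoon [[0.5905, 0.331, -0.0002]]
teaspoon [[0.6432, 0.1635, -0.0005]]
lunch_box []
flap_edge [[0.5557, -0.0983, 0.1265]]
eye [[0.5527, -0.0743, 0.1218]]
pole_prong [[0.5433, 0.0171, 0.0124]]
pole_grip [[0.4795, 0.2153, 0.0164]]
bowl [[0.7354, 0.0206, 0.0026]]
bamboo_spoon [[0.5916, 0.3311, -0.0003]]
teaspoon [[0.645, 0.1634, 0.0023]]
lunch_box [[0.7514, 0.2525, -0.0012]]
22.7 [0.4721862  0.21245883 0.35479955]
```

View pics/s14.png

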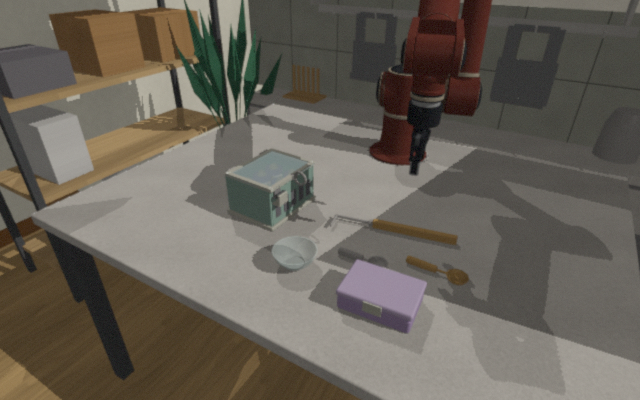

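View pics/s14b.png

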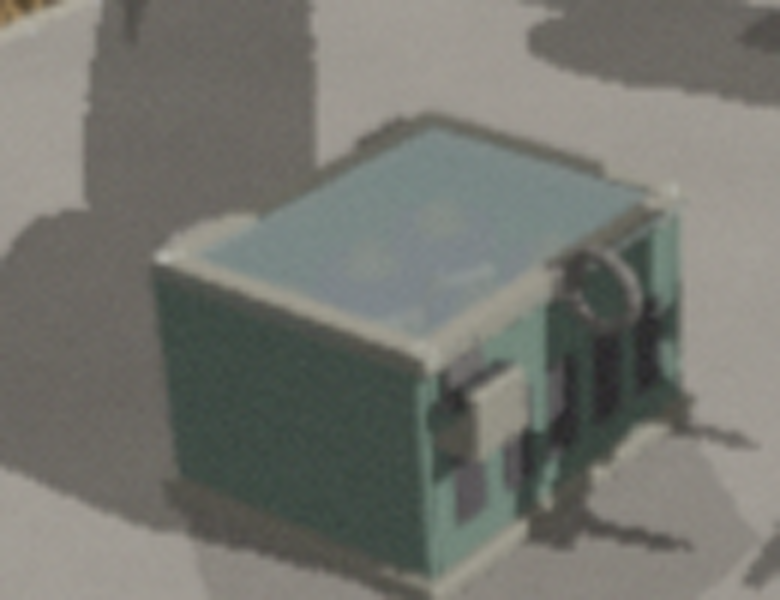

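View pics/t14.png

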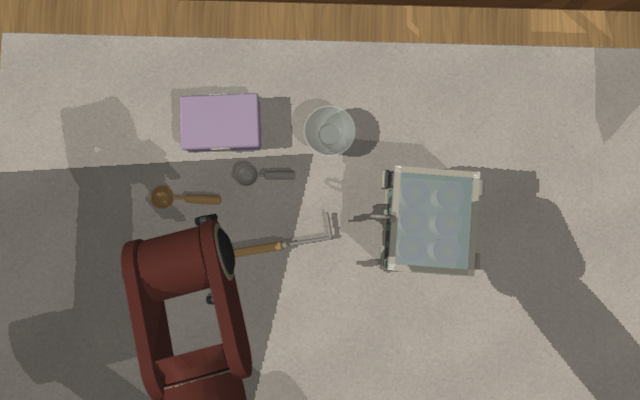

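View pics/w14.png

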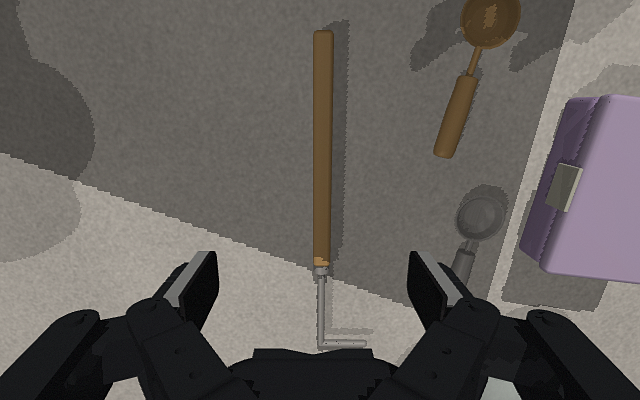

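```bash
python3 -c "
from station import ctrl
print(ctrl.get_obs()['dq'].round(3)); print(ctrl.finish_job())"
```

```text
[ 0.001 -0.    -0.002 -0.001  0.001  0.   ]
the job is handed in; nothing more can be done
None
```

The flap is shut, the pole is back on the counter and let go, and the job was handed in at about 22.7 s of the 67 s allowed. No verdict was reported.

**What I did**
- I gripped the pole at its grip point, put the prong sideways through the ring eye, and swung the flap down to about 0.16 rad with the prong still in the eye.
- I pulled the prong out and pressed the free edge with the front of the handle, about 40 mm to the -x side of the eye.
- The force rose to about 4 N at the catch and fell off as the flap passed it. It then rose to about 11 N at the stop. These are readings taken at the end of moves, so the peaks between them were not seen.
- I laid the pole down within about 10 mm of where it first lay, let go, and raised the open hand clear.

**Last checks**
- **Flap:** shut. Its edge is at about 0.127 m and the eye at about 0.123 m, against 0.128 and 0.124 m when fully shut.
- **Pole:** flat, with the prong at about 0.011 m in both views. The grip point read 0.012 m in the scene view and 0.016 m in the top view. The top view had also read about 5 mm high before the grasp.
- **Other things:** all four are within 4 mm of their starting places. The network missed the lunch box in the scene view, but it shows there, and the top view places it correctly.

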